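# Open the press-and-turn dabber bottle and treat two stains on a box lid

### The job

Open the dabber bottle leaning in its steel holder: press its winged cap down, turn it anticlockwise while it is held down until it comes free (do not force it), and draw it straight out with the dabber rod. Dab the rod's nib onto the large stain on the white box's lid, then onto the small one, keeping the nib on each for about half a second. Finally leave the cap standing in the yellow tumbler, nib down, with tumbler upright, and leave the saucer, salt shaker and grater where they are.

Things in the scene. Friction and masses are not known exactly. Their poses are not given: they have to be found in the camera images.
- holder: Folded sheet-steel holder screwed to the pine board; base plate 125 x 90 x 8 mm. It carries the dabber bottle. Origin on the board's top (18 mm above the counter) near the middle of the base plate; z up. The bottle leans 30 deg from vertical, its neck towards the holder's -x side.
- bottle: White plastic bottle, fixed in the holder, 62 mm across, 125 mm from base to neck rim, leaning 30 deg. Origin at the centre of its base, z along its axis out through the neck. Its x axis is the direction of the cap's wing while the cap is locked: 30 deg clockwise (looking down on the cap) from the upright plane in which the bottle leans.
- neck (a point): Centre of the bottle's neck rim, on the bottle axis 125 mm from its base. The neck is 35 mm outside, 27 mm inside; round it are three lugs 120 deg apart, each with a 5 mm deep notch underneath in which a cap lug rests.
- spring_ring (a joint): Sprung ring in the bottle's mouth (26 mm outside, 16 mm hole) that pushes the cap up into its notches. Metres: 0 with the cap locked, negative as the cap is pressed, -0.008 when the cap meets the neck rim, +0.002 when the cap is off. It pushes about 5 N at 0 and 9 N at -0.008.
- cap: Loose grey plastic cap, 60 g, dabber rod under it. Skirt 58 mm outside, 21 mm deep, three inner lugs at its lower edge; top plate from 21 to 25 mm; wing above. Origin on the axis at the skirt's lower edge, z towards the wing, x along the wing. Rod 8 mm thick down the axis; nib tip 72 mm below the origin. Locked at the start, origin 13 mm below the neck rim.
- wing (a point): Centre of the cap's wing, on the axis 37 mm above the cap origin. The wing is an upright bar on the top plate, 44 mm long (cap x), 12 mm thick (cap y), standing 24 mm above the plate: pinch it across its thickness. To open: push 6 to 8 mm down along the axis, keep it down, turn anticlockwise (looking down on the cap) 57 deg.
- nib_tip (a point): Lower end of the dabber's round grey nib (10 mm across), sprung: it gives up to 6 mm along the rod (0.7 N to start, 3 N fully in). Turned 43 to 71 deg the cap is free (stop at about 74 deg; clockwise is blocked; never force it); the nib clears the neck rim after 90 mm of pulling along the bottle axis.
- box: White plastic storage box with clip-on lid, fixed to the board, 160 x 116 mm (x, y) over the lid and 60 mm high. Origin at the centre of its underside, z up. On its flat lid are two round brown stains, told apart by size.
- stain_large (a point): Centre of the large stain, 28 mm across, on the lid's top face.
- stain_small (a point): Centre of the small stain, 16 mm across, on the lid's top face.
- tumbler: Yellow plastic tumbler, loose, 110 g, open at the top: 85 mm high, 68 mm across at the foot, 84 mm outside and 78 mm inside at the rim, floor 6 mm thick. Origin at the centre of its underside, z up. The cap's 58 mm skirt fits loosely in the mouth with the nib on the floor: the cap origin is then about 77 mm above the tumbler's underside.
- saucer: Bystander: beige melamine saucer, 136 mm across, 17 mm high, loose. Origin at the centre of its underside.
- shaker: Bystander: glass salt shaker with chrome top, 44 mm across, 77 mm high, loose. Origin at the centre of its underside.
- grater: Bystander: small steel box grater, 48 x 69 mm, 134 mm high with its handle, loose. Origin at the centre of its underside.
There are look-alikes about, which are no part of the job. Of the things shaped like the tumbler, the yellow one is meant.

How it is judged:
By the outcome, as a careful person would: the job done as asked, in the order asked, and still so for the second after the job is handed in, with the robot touching nothing.
It also fails if it takes over 58 s, if anything falls off the work surface, if the arm or the gripper's body presses on something with over 40 N, if the wrist force passes 120 N, or if a joint passes its speed limit or range.

### The arm

A 6-joint arm with a two-finger parallel gripper is mounted at the origin on the work surface. World frame = base frame: x ahead of the robot, y to its left, z up, the work surface at z = 0. Lengths are in m, angles in rad, forces in N, time in s.
With the tool pointing down it reaches from about 0.35 to 0.775 m from the base axis. Payload 7.3 kg.
Tool frame: the origin (TCP) lies midway between the tips of the shut fingers; the grasp point (between the pads) lies 19 mm behind it; x points along the fingers, z is the direction in which the jaws open and shut, and the axes are right-handed (so a half turn about x gives the same grasp; the last joint's range is limited). The gripper opens to 92 mm and grips with 3 to 60 N. Pads are 19 mm wide; open, the fingers measure 130 mm over their backs; the gripper's body (75 mm by 190 mm) begins 47 mm behind the grasp point.
Start: joints at [-1.319, 0.342, 1.524, -0, 1.275, -0.146], TCP at [0.203, -0.484, 0.202] pointing down, gripper open.
Joint ranges: [-2.53, 2.53], [-0.77, 2.02], [0.04, 2.7], [-1, 4.14], [0.28, 2.66], [-3.11, 3.11]. Speed limits (rad/s): [2.57, 2.57, 3.14, 3.14, 3.14, 3.14].

### API

Orientations are given as [roll, pitch, yaw] about the fixed x, y, z axes, in that order (R = Rz(yaw) Ry(pitch) Rx(roll)).
In Python, from cell import observe, cams, robot gives the robot as it stands.
- The arm moves only by the tool jog_arm, never from a script. Its argument "plan" is one flat list of numbers, 7 for each row, row after row: the turn, a rotation vector about the tool's x, y, z in degrees, then the shift along the tool's x, y, z in cm, then the opening, from -1 (shut) to 1 (fully open). In form: [ax, ay, az, x, y, z, jaw, ax, ay, az, x, y, z, jaw, ...]. A call has 1 to 10 rows; each row is the pose to reach, as a shift and turn from the pose commanded when the call began, along the tool's axes at that moment; what a row does not reach only later rows make up. A row lasts 1/10 s, in which the tool goes at most 50 mm and 8.59 degrees, less where a joint would pass 70% of its speed; a pose out of reach is approached as far as the arm can. A call with a gripper value outside its range is refused whole. The fingers move at their own pace and stop on an object; "newtons" is the grip in N (left out, the last holds). Time passes only in rows, so rows that repeat a pose let the fingers close. It gives the time, the measured TCP pose, the force and the opening at its end, in the units of the state.
- observe(): the state, without advancing time (a new reading comes with each control period).
- cams.read_camera(name): name is "scene" or "top"; returns a dict with "image" (420x560x3 uint8, red, green, blue), "fov_y" (degrees; the focal length in pixels is half the picture's height over the tangent of half this angle, whatever the lens; pixels are square), "cx", "cy" (the principal point, pixels), "T" (4x4, takes a point from camera to world coordinates). Camera axes: x right, y down, z forward; pixel columns grow to the right and rows downward; lengths in m; the calibration is good to about 2 mm. A picture is of the moment at which its call begins. There is no depth.
- robot.hand_in(): hands the job in, once; it reports no verdict.
The state is a dict: "time": time; "qpos": joint angles; "qvel": joint speeds; "joint_efforts": joint torques, N m; "tool_pos": TCP position; "tool_rot": TCP orientation; "contact_force": force on the tool from outside, world axes, zero at the start; "torque": the same for the moment, N m; "opening": finger opening in m.
Only numpy, scipy, OpenCV 4.12 (cv2) and the standard library are available. Lean on these libraries where they do the work, as an engineer would, in place of code of your own. Each camera call takes 0.05 s, during which the arm holds its last target.

## Working session

There is one attempt and no reset: what is moved stays moved. The work goes in short steps, Python scripts to look and compute and a tool call to move; the robot and the scene stay as the last step left them, time stands still between calls to the robot, and variables do not carry over. Pictures are saved under pics/ and viewed, and the job is handed in when it is done.

Besides the shell and the picture viewer there is one more tool, called after "Emit:" in YAML: its name, and indented under it one key for each argument. jog_arm: Moves the arm, as the interface text tells. Its arguments: {"type":"object","properties":{"plan":{"type":"array"},"newtons":{"type":"number"}},"required":["plan"]}

```bash
ls; mkdir -p pics
python3 - <<'E'
from cell import observe,cams,robot
import cv2,numpy as np
s=observe();print(s)
for n in("scene","top"):
    c=cams.read_camera(n);cv2.imwrite(f"pics/{n}0.png",c["image"][:,:,::-1]);print(n,c["fov_y"],c["cx"],c["cy"],np.round(c["T"],4).tolist(),[k for k in c])
E
```

```text
pics
{'time': 0.0, 'qpos': array([-1.31901552e+00,  3.42722190e-01,  1.52503192e+00, -1.05983185e-05,
        1.27539232e+00, -1.46008925e-01]), 'qvel': array([ 0.00046402,  0.00089753,  0.00030073,  0.00100444, -0.00095425,
       -0.0006468 ]), 'joint_efforts': array([-3.87607565e-05, -4.31239772e+01, -2.44225395e+01,  7.15652341e-02,
        5.58597723e-02, -1.32559417e-04]), 'tool_pos': array([ 0.20327481, -0.48356106,  0.20154007]), 'tool_rot': array([3.00210612, 1.56924252, 1.82910262]), 'contact_force': array([-0.64528133, -0.00260129,  0.47464948]), 'torque': array([ 0.06294378, -0.04339722, -0.03844791]), 'opening': 0.09189881302963399}
scene 52.551004298018086 273.5990435583334 205.82513769972874 [[-0.6928, 0.3956, -0.6029, 1.1929], [0.7209, 0.3591, -0.5928, 0.7208], [-0.018, -0.8453, -0.534, 0.8], [0.0, 0.0, 0.0, 1.0]] ['image', 'fov_y', 'cx', 'cy', 'T']
top 49.36016440525989 279.3818757616898 206.51069988597334 [[-0.0161, -0.9937, 0.1107, 0.2854], [-0.9998, 0.0151, -0.0098, 0.0133], [0.0081, -0.1108, -0.9938, 1.4362], [0.0, 0.0, 0.0, 1.0]] ['image', 'fov_y', 'cx', 'cy', 'T']
```

View pics/scene0.png

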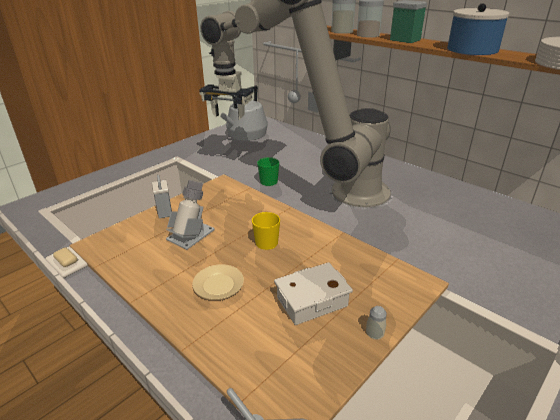

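View pics/top0.png

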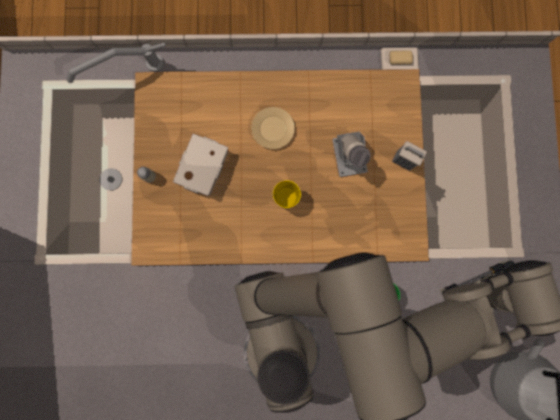

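The top view shows the holder at about (350,155), tumbler at (287,194), box at (202,165) with stains at (188,175) and (212,153), saucer at (272,128), grater at (408,156) and shaker at (146,174). I'll zoom in next.

Run:
```python
import cv2,numpy as np
t=cv2.imread("pics/top0.png");s=cv2.imread("pics/scene0.png")
a=cv2.resize(t[115:195,310:430],None,fx=5,fy=5,interpolation=cv2.INTER_CUBIC)
b=cv2.resize(s[160:255,140:240],None,fx=6,fy=6,interpolation=cv2.INTER_CUBIC)
cv2.imwrite("pics/a.png",a);cv2.imwrite("pics/b.png",b)
```

```text
(no output)
```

View pics/a.png

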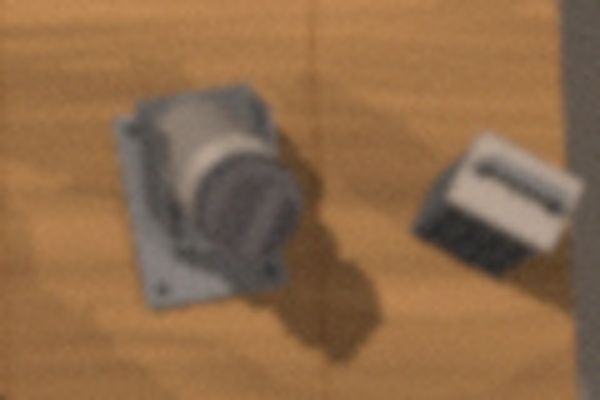

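View pics/b.png

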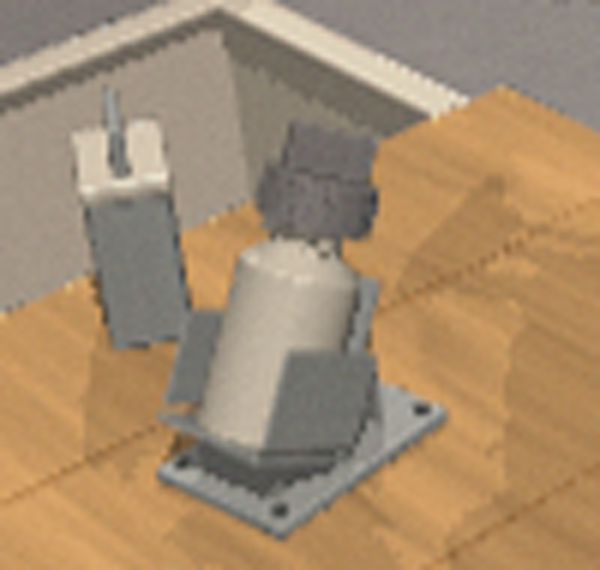

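```bash
cat > h.py <<'E'
import cv2,numpy as np
from cell import observe,cams,robot
from scipy.spatial.transform import Rotation as R
def ray(c,u,v):
    f=210/np.tan(np.radians(c["fov_y"])/2)
    T=np.array(c["T"]);d=T[:3,:3]@np.array([(u-c["cx"])/f,(v-c["cy"])/f,1.]);return T[:3,3],d/np.linalg.norm(d)
def onz(c,u,v,z):
    o,d=ray(c,u,v);return o+d*(z-o[2])/d[2]
def tri(a,b):
    (o1,d1),(o2,d2)=a,b
    s=np.linalg.lstsq(np.c_[d1,-d2],o2-o1,rcond=None)[0]
    p,q=o1+d1*s[0],o2+d2*s[1];return (p+q)/2,np.linalg.norm(p-q)
def proj(c,p):
    f=210/np.tan(np.radians(c["fov_y"])/2);T=np.array(c["T"]);q=T[:3,:3].T@(np.asarray(p)-T[:3,3]);return f*q[0]/q[2]+c["cx"],f*q[1]/q[2]+c["cy"]
def Rt(rpy): return R.from_euler("xyz",rpy)
def cam(n): return cams.read_camera(n)
E
python3 - <<'E'
from h import *
s=observe();print(np.round(Rt(s["tool_rot"]).as_matrix(),3))
T=cam("top");S=cam("scene")
for p in[(333,139.4),(341,176.6),(367.4,172.4)]: print("plate top",onz(T,*p,.026))
for p in[(187.2,249.2),(214.7,228.7),(166.7,238.7)]: print("plate sc",onz(S,*p,.026))
t=T["image"][:,:,::-1];sc=S["image"][:,:,::-1]
# yellow
for n,c,im in(("top",T,t),("sc",S,sc)):
    hsv=cv2.cvtColor(np.ascontiguousarray(im),cv2.COLOR_BGR2HSV)
    m=cv2.inRange(hsv,(22,180,90),(35,255,255))
    k,l,st,ce=cv2.connectedComponentsWithStats(m)
    for i in range(1,k):
        if st[i,4]>30: print(n,"yellow",st[i],ce[i])
cv2.imwrite("pics/c.png",cv2.convertScaleAbs(cv2.resize(t[140:180,330:380],None,fx=14,fy=14,interpolation=cv2.INTER_CUBIC),alpha=1.6))
cv2.imwrite("pics/d.png",cv2.convertScaleAbs(cv2.resize(sc[175:210,175:215],None,fx=15,fy=15,interpolation=cv2.INTER_CUBIC),alpha=1.8))
cv2.imwrite("pics/e.png",cv2.resize(t[130:215,165:310],None,fx=5,fy=5,interpolation=cv2.INTER_CUBIC))
cv2.imwrite("pics/f.png",cv2.resize(sc[205:325,240:370],None,fx=5,fy=5,interpolation=cv2.INTER_CUBIC)[:600])
E
```

```text
[[-0.     0.922  0.387]
 [ 0.001  0.387 -0.922]
 [-1.     0.    -0.001]]
plate top [ 0.6531769  -0.17350476  0.026     ]
plate top [ 0.53370599 -0.19510674  0.026     ]
plate top [ 0.54583487 -0.27839808  0.026     ]
plate sc [ 0.66328622 -0.16124135  0.026     ]
plate sc [ 0.54129712 -0.18242906  0.026     ]
plate sc [ 0.6746748  -0.25021635  0.026     ]
top yellow [273 181  29  28 596] [286.64597315 194.01845638]
sc yellow [252 212  28  38 877] [265.83694413 229.56214367]
```

View pics/c.png

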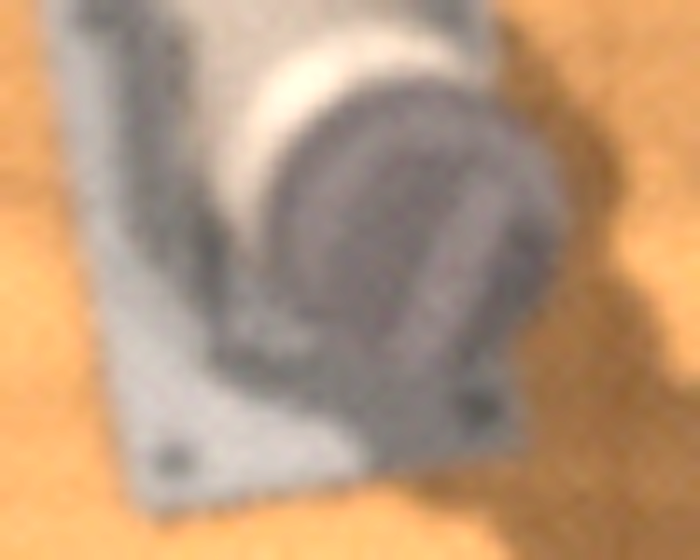

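View pics/d.png

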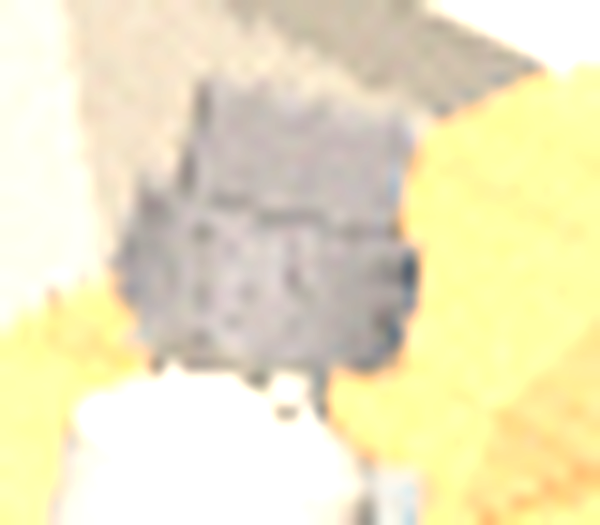

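View pics/e.png

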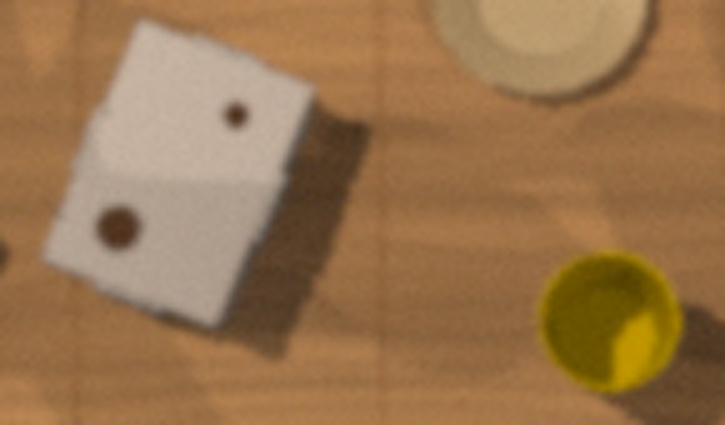

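View pics/f.png

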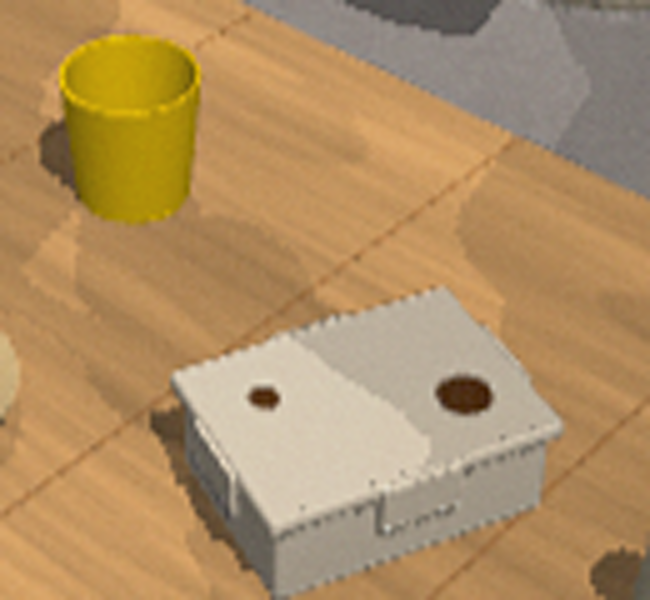

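Run:
```python
from h import *
T=cam("top");S=cam("scene")
t=T["image"];s=S["image"]
def lines(pts): 
    pts=np.array(pts);v=cv2.fitLine(pts.astype(np.float32),cv2.DIST_L2,0,.01,.01).ravel();n=np.array([-v[1],v[0]]);return np.round((pts-v[2:])@n,2)
# board bottom/top edge straightness in top: gradient of sat
hsv=cv2.cvtColor(t,cv2.COLOR_RGB2HSV)[:,:,1].astype(float);hsv=cv2.GaussianBlur(hsv,(5,5),1)
def edge_col(u,v0,v1):
    g=np.abs(np.diff(hsv[v0:v1,u]));i=g.argmax();return v0+i+.5
def edge_row(v,u0,u1):
    g=np.abs(np.diff(hsv[v,u0:u1]));i=g.argmax();return u0+i+.5
print("bot",[edge_col(u,250,275) for u in range(140,320,15)])
print("topedge",[edge_col(u,60,82) for u in range(140,420,20)])
print("left",[edge_row(v,125,145) for v in range(80,260,15)])
print("right",[edge_row(v,405,435) for v in range(80,140,10)])
bt=np.array([(142,18),(315,88),(218,328),(42,258)])/5+[165,130]
bs=np.array([(175,375),(443,288),(563,430),(275,530)])/5+[240,205]
for n,c,b in(("top",T,bt),("sc",S,bs)):
    P=np.array([onz(c,*p,.078) for p in b]);print(n,np.round(P,4).tolist());print([round(np.linalg.norm(P[i]-P[(i+1)%4])*1e3,1) for i in range(4)])
```

```text
bot [np.float64(265.5), np.float64(265.5), np.float64(265.5), np.float64(264.5), np.float64(264.5), np.float64(264.5), np.float64(264.5), np.float64(263.5), np.float64(263.5), np.float64(263.5), np.float64(263.5), np.float64(262.5)]
topedge [np.float64(71.5), np.float64(71.5), np.float64(70.5), np.float64(70.5), np.float64(70.5), np.float64(70.5), np.float64(70.5), np.float64(69.5), np.float64(69.5), np.float64(69.5), np.float64(69.5), np.float64(69.5), np.float64(68.5), np.float64(69.5)]
left [np.float64(134.5), np.float64(133.5), np.float64(133.5), np.float64(134.5), np.float64(133.5), np.float64(133.5), np.float64(137.5), np.float64(132.5), np.float64(132.5), np.float64(132.5), np.float64(131.5), np.float64(131.5)]
right [np.float64(418.5), np.float64(420.5), np.float64(420.5), np.float64(421.5), np.float64(421.5), np.float64(422.5)]
top [[0.6636, 0.2576, 0.078], [0.6187, 0.1527, 0.078], [0.4727, 0.2113, 0.078], [0.5167, 0.3169, 0.078]]
[np.float64(114.1), np.float64(157.3), np.float64(114.4), np.float64(158.4)]
sc [[0.6248, 0.1616, 0.078], [0.4814, 0.2185, 0.078], [0.5263, 0.3254, 0.078], [0.6688, 0.2668, 0.078]]
[np.float64(154.2), np.float64(115.9), np.float64(154.1), np.float64(114.1)]
```

Run:
```python
from h import *
T=cam("top");S=cam("scene")
print("origin",proj(T,(0,0,0)),proj(S,(0,0,0)))
s=observe();M=Rt(s["tool_rot"]).as_matrix();p=s["tool_pos"]
for k in(-.046,.046):
    q=p+M[:,2]*k;print("finger",proj(T,q),proj(S,q))
t=T["image"][:,:,::-1];sc=S["image"][:,:,::-1]
for im,c in((t,T),(sc,S)):
    im=im.copy()
cv2.imwrite("pics/g.png",cv2.convertScaleAbs(cv2.resize(sc[60:165,180:290],None,fx=5,fy=5,interpolation=cv2.INTER_CUBIC),alpha=1.8))
cv2.imwrite("pics/i.png",cv2.resize(sc[100:210,310:410],None,fx=5,fy=5,interpolation=cv2.INTER_CUBIC))
```

```text
origin (np.float64(281.4322996619801), np.float64(351.39249503041526)) (np.float64(360.43251466636445), np.float64(191.08425427843065))
finger (np.float64(446.6165853500735), np.float64(292.32559528698715)) (np.float64(239.55989046312789), np.float64(124.05900357731582))
finger (np.float64(477.3946142989789), np.float64(278.2954628989918)) (np.float64(217.9516217154445), np.float64(121.26235318401731))
```

View pics/g.png

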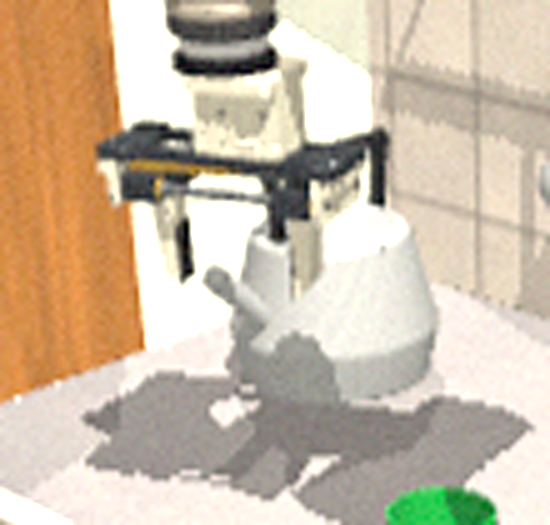

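View pics/i.png

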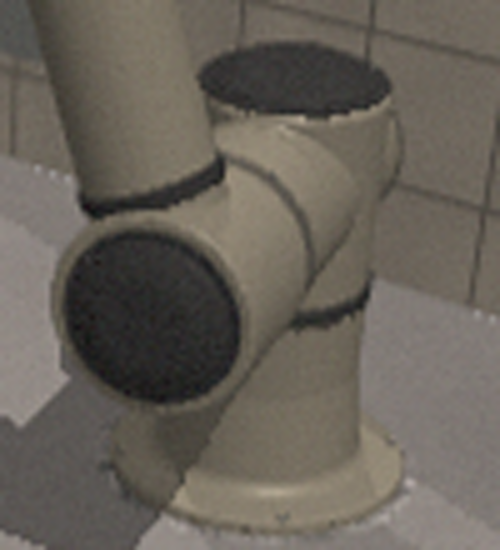

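Run:
```python
from h import *
T=cam("top");S=cam("scene")
t=T["image"][:,:,::-1];sc=S["image"][:,:,::-1]
def cr(im,u,v,n):
    cv2.imwrite("pics/"+n,1) if 0 else None
    return cv2.resize(np.ascontiguousarray(im[v-12:v+13,u-12:u+13]),None,fx=10,fy=10,interpolation=cv2.INTER_NEAREST)
a=np.hstack([cr(sc,446,285,''),cr(sc,222,178,''),cr(sc,78,243,'')]);b=np.hstack([cr(t,131,262,''),cr(t,428,262,''),cr(t,418,70,'')])
cv2.imwrite("pics/j.png",np.vstack([a,b]))
```

```text
(no output)
```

View pics/j.png

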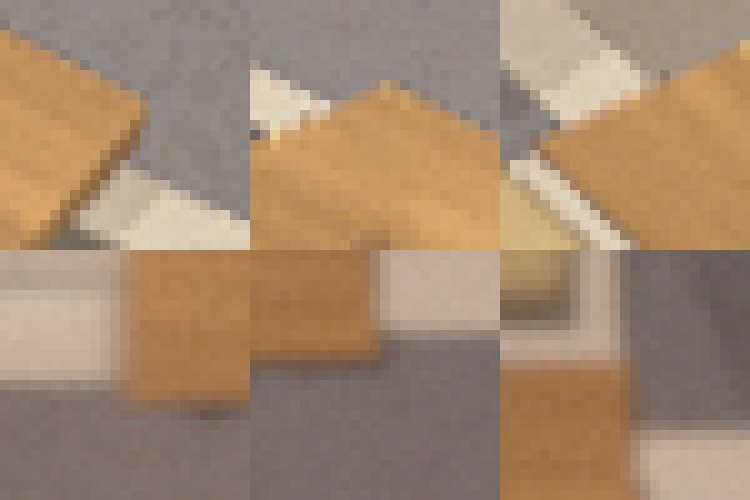

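Run:
```python
from h import *
T=cam("top");S=cam("scene")
for a,b in(((131.1,264.7),(448.3,282.3)),((428.7,260.3),(223.5,173.8)),((418.8,68.5),(69.3,245.5))):
    print(onz(T,*a,.018),onz(S,*b,.018),tri(ray(T,*a),ray(S,*b)))
    print([np.hypot(a[0]-T["cx"],a[1]-T["cy"]),np.hypot(b[0]-S["cx"],b[1]-S["cy"])])
# stains & tumbler rim
def dark(c,x0,x1,y0,y1):
    im=cv2.resize(np.ascontiguousarray(c["image"][y0:y1,x0:x1]),None,fx=8,fy=8,interpolation=cv2.INTER_CUBIC)
    g=cv2.cvtColor(im,cv2.COLOR_RGB2HSV);m=((g[:,:,1]>95)&(g[:,:,2]<140)).astype(np.uint8)
    k,l,st,ce=cv2.connectedComponentsWithStats(m);o=[]
    for i in range(1,k):
        if 300<st[i,4]<15000: o.append((st[i].tolist(),((ce[i]+.5)/8-.5+[x0,y0]).round(2)))
    return o
print(dark(T,180,225,138,190));print(dark(S,282,352,270,300))
```

```text
[0.27045612 0.45748963 0.018     ] [0.27221149 0.45898548 0.018     ] (array([0.27033459, 0.45823793, 0.01625967]), np.float64(0.0004386938346628994))
[np.float64(159.29064419219816), np.float64(190.70613190319432)]
[ 0.26905008 -0.45943984  0.018     ] [ 0.27248305 -0.45615191  0.018     ] (array([ 0.26905548, -0.46044648,  0.01510834]), np.float64(0.00011245647983910611))
[np.float64(158.71102996579748), np.float64(59.46026917317456)]
[ 0.88626288 -0.45963159  0.018     ] [ 0.8909661  -0.45123859  0.018     ] (array([ 0.88865936, -0.46154485,  0.0114536 ]), np.float64(0.0008163818353326262))
[np.float64(196.17432719177376), np.float64(208.1158184698974)]
[([245, 108, 25, 25, 491], array([211.78, 152.59])), ([262, 183, 98, 233, 11138], array([220.38, 180.08])), ([39, 272, 60, 59, 2789], array([188.17, 175.19]))]
[([363, 85, 88, 57, 3874], array([332.53, 283.61])), ([64, 102, 46, 30, 1094], array([292.42, 284.13]))]
```

Run:
```python
from h import *
T=cam("top");S=cam("scene")
for a,b in(((188.17,175.19),(332.53,283.61)),((211.78,152.59),(292.42,284.13))):
    print(onz(T,*a,.078),onz(S,*b,.078),tri(ray(T,*a),ray(S,*b)))
# saucer, tumbler foot etc
import sys
def crop(c,x0,x1,y0,y1,k,n): cv2.imwrite(n,cv2.resize(np.ascontiguousarray(c["image"][y0:y1,x0:x1,::-1]),None,fx=k,fy=k,interpolation=cv2.INTER_CUBIC))
# tumbler rim by mask in top: ellipse of yellow
for n,c in(("t",T),("s",S)):
    hsv=cv2.cvtColor(c["image"],cv2.COLOR_RGB2HSV);m=cv2.inRange(hsv,(22,150,60),(35,255,255))
    k,l,st,ce=cv2.connectedComponentsWithStats(m);i=1+st[1:,4].argmax();cn=max(cv2.findContours((l==i).astype(np.uint8),cv2.RETR_EXTERNAL,cv2.CHAIN_APPROX_NONE)[0],key=len)
    print(n,st[i],cv2.minEnclosingCircle(cn),cv2.fitEllipse(cn))
    if n=="t":
        (u,v),_,_=cv2.fitEllipse(cn);print("tumbler rim",onz(c,u,v,.103))
    else:
        cn=cn[:,0];ym=cn[:,1].min();print(cn[cn[:,0].argmin()],cn[cn[:,0].argmax()],ym,cn[:,1].max())
print("pred scene", [proj(S,onz(T,286.6,193.5,.103))])
```

```text
[0.53560597 0.27272732 0.078     ] [0.53828739 0.27443312 0.078     ] (array([0.53610212, 0.27308043, 0.07566921]), np.float64(0.00022738381763182572))
[0.60393114 0.20180183 0.078     ] [0.60647962 0.20337227 0.078     ] (array([0.60457428, 0.201955  , 0.07580016]), np.float64(0.00039638532931544044))
t [273 181  28  28 600] ((286.5526428222656, 193.9736785888672), 14.0372896194458) ((286.61181640625, 193.95880126953125), (26.350160598754883, 27.196334838867188), 122.8733901977539)
tumbler rim [ 0.47070541 -0.02178759  0.103     ]
s [252 212  28  38 879] ((265.8117980957031, 230.08555603027344), 19.04070281982422) ((265.80712890625, 229.34014892578125), (27.48832130432129, 39.52233123779297), 177.8981475830078)
[252 218] [279 226] 212 249
pred scene [(np.float64(265.626848471311), np.float64(218.56798201247273))]
```

```bash
cat >> h.py <<'E'
def axis(yaw):
    h=np.array([np.cos(yaw),np.sin(yaw),0]);z=np.array([0,0,1.]);c,s=np.cos(np.pi/6),.5
    a=c*z-s*h;u=c*h+s*z;v=np.cross(a,u);wx=c*u-.5*v;wy=np.cross(a,wx);return a,wx,wy,u,v
E
cat > ov.py <<'E'
from h import *
def overlay(P,yaw,tag):
    a,wx,wy,u,v=axis(yaw)
    for n,(x0,x1,y0,y1) in(("top",(325,385,135,180)),("scene",(160,225,170,220))):
        c=cam(n);k=8;im=cv2.resize(np.ascontiguousarray(c["image"][y0:y1,x0:x1,::-1]),None,fx=k,fy=k,interpolation=cv2.INTER_CUBIC);im=cv2.convertScaleAbs(im,alpha=1.5)
        def q(p): 
            p=proj(c,p);return (int((p[0]-x0+.5)*k),int((p[1]-y0+.5)*k))
        def poly(pts,col): cv2.polylines(im,[np.array([q(p) for p in pts])],True,col,1)
        # P = wing top centre (49 mm above origin)
        for z in(0,-.024): poly([P+a*z+wx*i*.022+wy*j*.006 for i,j in((1,1),(1,-1),(-1,-1),(-1,1))],(0,0,255))
        th=np.linspace(0,2*np.pi,40)
        for z in(-.024,-.049): poly([P+a*z+.029*(np.cos(t)*wx+np.sin(t)*wy) for t in th],(0,255,0))
        poly([P+a*(-.036-.125)+.031*(np.cos(t)*wx+np.sin(t)*wy) for t in th],(255,0,0))
        cv2.imwrite(f"pics/ov_{tag}_{n}.png",im)
if __name__=="__main__":
    import sys
    T=cam("top");S=cam("scene")
    P,e=tri(ray(T,361.7,158.8),ray(S,195.1,181.1));print(P,e)
    yaw=np.radians(9.5);overlay(P,yaw,"1")
    a=axis(yaw)[0];print("bottle base",P-a*.161, "neck",P-a*.036)
E
python3 ov.py
```

```text
[ 0.55612327 -0.23186587  0.18482983] 0.0022981851494132174
bottle base [ 0.63551926 -0.21857954  0.04539974] neck [ 0.57387641 -0.22889502  0.15365291]
```

View pics/ov_1_top.png

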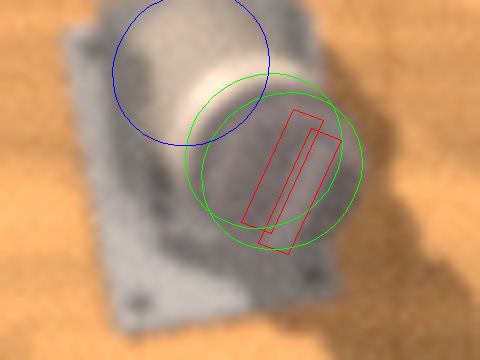

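View pics/ov_1_scene.png

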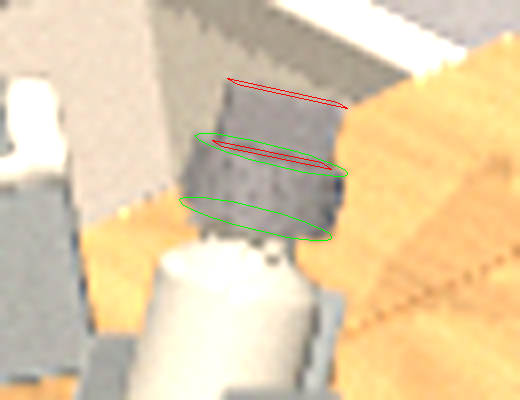

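```bash
cat >> h.py <<'E'
def rel(p,M,s=None):
    s=s or observe();M0=Rt(s["tool_rot"]).as_matrix()
    d=M0.T@(np.asarray(p)-s["tool_pos"])*100
    r=np.degrees(R.from_matrix(M0.T@M).as_rotvec())
    print("rot",r.round(2),"shift cm",d.round(2));return r,d
E
python3 - <<'E'
from h import *
T=cam("top")
f=lambda x,y:onz(T,(x+.5)/8-.5+325,(y+.5)/8-.5+135,.026)
A,B,C=f(62,30),f(120,333),f(340,293);d=A-B;e=B-C
print(A,B,C,np.degrees(np.arctan2(d[1],d[0])),np.degrees(np.arctan2(-e[0],e[1])))
P=np.array([.5561,-.2319,.1848]);a,wx,wy,u,v=axis(np.radians(9.5))
M=np.c_[-a,np.cross(-wy,-a),-wy];print(np.linalg.det(M),a,wx,wy)
rel(P+.05*a,M);rel(P-.022*a,M)
E
```

```text
[ 0.65672224 -0.17143231  0.026     ] [ 0.53508101 -0.1906412   0.026     ] [ 0.54970787 -0.27748245  0.026     ] 8.973718406372646 9.560719903644566
1.0000000000000009 [-0.4931428 -0.0825238  0.8660254] [ 0.822238  -0.3693571  0.4330127] [0.28413877 0.9256161  0.25      ]
rot [42.28  4.47 30.38] shift cm [ -2.59  39.85 -10.15]
rot [42.28  4.47 30.38] shift cm [ 3.65 43.35 -9.33]
```

Emit:
jog_arm:
  plan: [0, 0, 0, -5, 0, 0, 1, 10, 1, 7, -6, 10, -3, 1, 20, 2, 15, -6, 20, -6, 1, 30, 3, 22, -6, 30, -8, 1, 42.3, 4.5, 30.4, -5, 39.8, -10.2, 1, 42.3, 4.5, 30.4, -2.6, 39.8, -10.2, 0.2, 42.3, 4.5, 30.4, -2.6, 39.8, -10.2, 0.2, 42.3, 4.5, 30.4, -2.6, 39.8, -10.2, 0.2, 42.3, 4.5, 30.4, -2.6, 39.8, -10.2, 0.2, 42.3, 4.5, 30.4, -2.6, 39.8, -10.2, 0.2]

```text
time: 1.95
tool_pos: [0.5328, -0.2321, 0.2277]
tool_rot: [2.098, 1.047, 0.173]
contact_force: [-0.1, -0.3, 0.0]
opening: 0.0576
```

Run:
```python
from h import *
P=np.array([.5561,-.2319,.1848]);a,wx,wy,u,v=axis(np.radians(9.5))
M=np.c_[-a,np.cross(-wy,-a),-wy]
s=observe();print(s["qpos"].round(2),s["tool_pos"],s["opening"],s["contact_force"]);rel(P+.05*a,M);rel(P-.022*a,M)
for n in("scene","top"): 
    c=cam(n);b=(300,420,110,200) if n=="top" else (130,260,120,250)
    cv2.imwrite(f"pics/k_{n}.png",cv2.convertScaleAbs(cv2.resize(np.ascontiguousarray(c["image"][b[2]:b[3],b[0]:b[1],::-1]),None,fx=4.5,fy=4.5,interpolation=cv2.INTER_CUBIC),alpha=1.6))
```

```text
[-0.79  0.22  1.75  0.54  0.92  0.85] [ 0.53284501 -0.23214728  0.22770453] 0.05755930403585034 [-0.05157121 -0.34292415  0.03980445]
rot [ 0.13 -0.19  0.08] shift cm [-0.14  0.04  0.39]
rot [ 0.13 -0.19  0.08] shift cm [7.06 0.05 0.41]
```

View images.

View pics/k_scene.png

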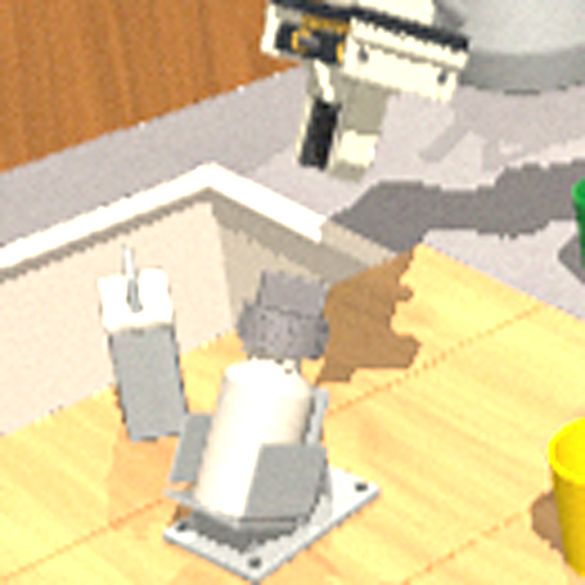

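View pics/k_top.png

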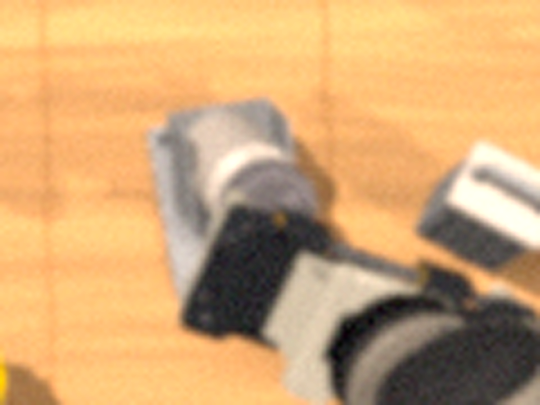

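Emit:
jog_arm:
  plan: [0, 0, 0, 2, 0, 0.2, 0, 0, 0, 0, 4.5, 0, 0.2, 0, 0, 0, 0, 4.5, 0, 0.2, 0, 0, 0, 0, 4.5, 0, 0.2, 0]

```text
time: 2.45
tool_pos: [0.5517, -0.2349, 0.189]
tool_rot: [2.096, 1.047, 0.166]
contact_force: [-0.6, 0.7, -0.0]
opening: 0.0458
```

Run:
```python
from h import *
P=np.array([.5561,-.2319,.1848]);a,wx,wy,u,v=axis(np.radians(9.5))
M=np.c_[-a,np.cross(-wy,-a),-wy]
s=observe();print(s["qvel"].round(3),s["opening"],s["contact_force"]);rel(P-.022*a,M)
for n in("scene","top"): 
    c=cam(n);b=(320,400,120,190) if n=="top" else (150,240,140,220)
    cv2.imwrite(f"pics/l_{n}.png",cv2.convertScaleAbs(cv2.resize(np.ascontiguousarray(c["image"][b[2]:b[3],b[0]:b[1],::-1]),None,fx=7,fy=7,interpolation=cv2.INTER_CUBIC),alpha=1.6))
```

```text
[-0.001 -0.022 -0.013  0.001 -0.001  0.004] 0.04580534330977363 [-0.55874885  0.74632032 -0.0363508 ]
rot [-0.08 -0.01  0.01] shift cm [ 2.8   0.07 -0.29]
```

View pics/l_scene.png

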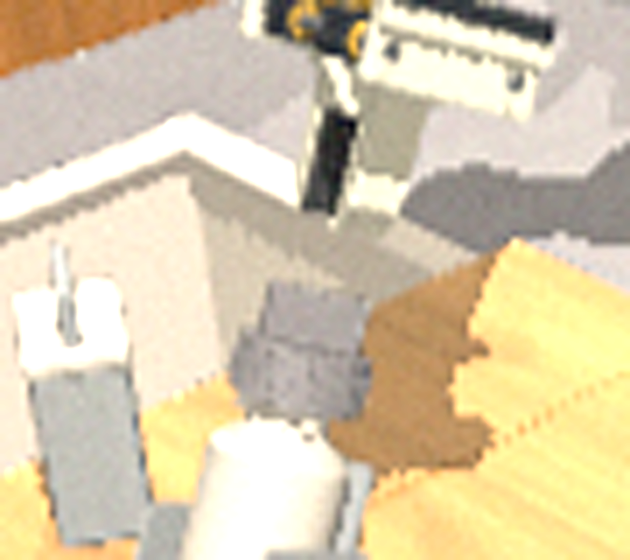

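View pics/l_top.png

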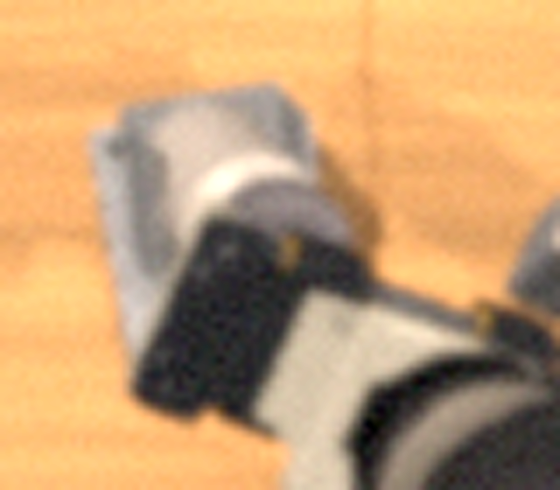

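Run:
```python
from h import *
S=cam("scene");s=observe();M=Rt(s["tool_rot"]).as_matrix();p=s["tool_pos"]
for b in(0,.01,.02,.03):
  print(b,[tuple(np.round((np.array(proj(S,p-M[:,0]*b+M[:,2]*k+M[:,1]*w))-[150,140])*7,0)) for k in(-.023,.023) for w in (-.0095,.0095)])
print(np.linalg.norm(p-np.array(S["T"])[:3,3]))
```

```text
0 [(np.float64(357.0), np.float64(286.0)), (np.float64(315.0), np.float64(277.0)), (np.float64(324.0), np.float64(267.0)), (np.float64(283.0), np.float64(258.0))]
0.01 [(np.float64(363.0), np.float64(264.0)), (np.float64(321.0), np.float64(254.0)), (np.float64(329.0), np.float64(245.0)), (np.float64(289.0), np.float64(236.0))]
0.02 [(np.float64(369.0), np.float64(241.0)), (np.float64(327.0), np.float64(231.0)), (np.float64(335.0), np.float64(223.0)), (np.float64(294.0), np.float64(213.0))]
0.03 [(np.float64(375.0), np.float64(218.0)), (np.float64(333.0), np.float64(208.0)), (np.float64(341.0), np.float64(201.0)), (np.float64(300.0), np.float64(191.0))]
1.3022329125891974
```

Run:
```python
from h import *
print(observe()["tool_pos"],observe()["opening"])
c=cam("scene");cv2.imwrite("pics/m.png",cv2.resize(np.ascontiguousarray(c["image"][130:215,160:240,::-1]),None,fx=7,fy=7,interpolation=cv2.INTER_CUBIC))
```

```text
[ 0.55225089 -0.23499911  0.19011828] 0.046014799505121225
```

View pics/m.png

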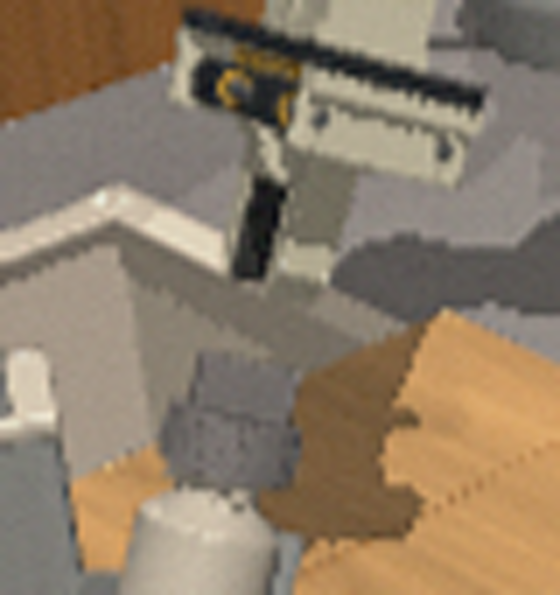

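Run:
```python
from h import *
T=cam("top");S=cam("scene");s=observe();M=Rt(s["tool_rot"]).as_matrix();p=s["tool_pos"];print(p,s["qvel"].round(3))
im=[];
for c,b in((T,(310,410,110,195)),(S,(150,250,120,205))):
  g=cv2.resize(np.ascontiguousarray(c["image"][b[2]:b[3],b[0]:b[1],::-1]),None,fx=7,fy=7,interpolation=cv2.INTER_CUBIC)
  def q(x): u=proj(c,x);return (int((u[0]-b[0]+.5)*7),int((u[1]-b[2]+.5)*7))
  for t in range(0,16): cv2.circle(g,q(p-M[:,0]*.01*t),2,(0,0,255) if t%5 else (255,0,0),-1)
  for k in(-.065,-.023,.023,.065): 
    cv2.line(g,q(p+M[:,2]*k),q(p+M[:,2]*k-M[:,0]*.066),(0,255,0),1)
  im.append(g)
cv2.imwrite("pics/n1.png",im[0]);cv2.imwrite("pics/n2.png",im[1])
```

```text
[ 0.55235497 -0.23445952  0.18969134] [ 0.006  0.004  0.003  0.001 -0.003  0.001]
```

View pics/n1.png

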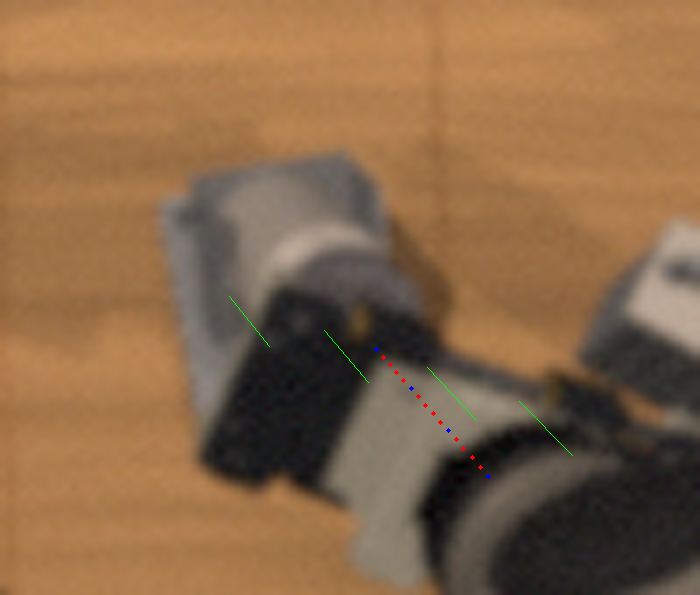

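View pics/n2.png

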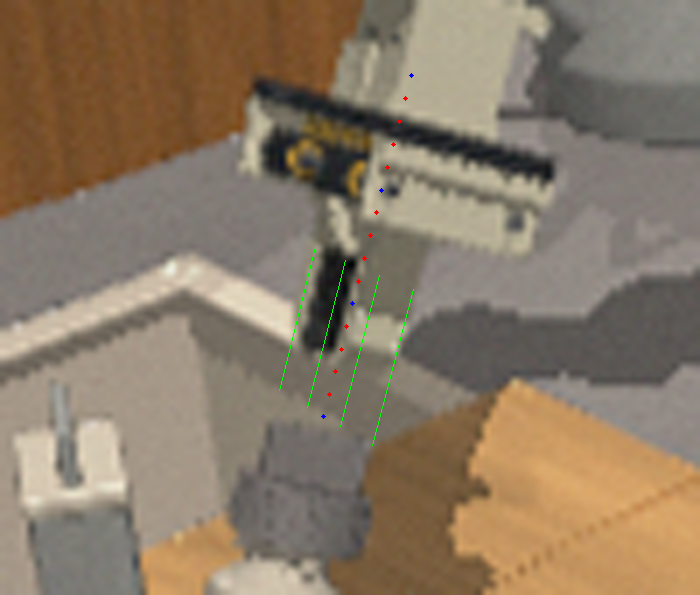

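Emit:
jog_arm:
  plan: [0, 0, 0, -3, 0, 0, -1, 0, 0, 0, -3, 0, 0, -1, 0, 0, 0, -3, 0, 0, -1, 0, 0, 0, -3, 0, 0, -1, 0, 0, 0, -3, 0, 0, -1, 0, 0, 0, -3, 0, 0, -1]

```text
time: 3.35
tool_pos: [0.5376, -0.2361, 0.214]
tool_rot: [2.098, 1.048, 0.169]
contact_force: [-0.1, 0.6, 0.8]
opening: 0.0031
```

```bash
cat > axo.py <<'E'
from h import *
import sys
def run(tag,bt=(310,410,110,195),bs=(150,250,120,205)):
  T=cam("top");S=cam("scene");s=observe();M=Rt(s["tool_rot"]).as_matrix();p=s["tool_pos"];print(p,s["opening"],s["qpos"].round(3))
  for c,b,n in((T,bt,"t"),(S,bs,"s")):
    g=cv2.resize(np.ascontiguousarray(c["image"][b[2]:b[3],b[0]:b[1],::-1]),None,fx=7,fy=7,interpolation=cv2.INTER_CUBIC)
    def q(x): u=proj(c,x);return (int((u[0]-b[0]+.5)*7),int((u[1]-b[2]+.5)*7))
    for t in range(0,16): cv2.circle(g,q(p-M[:,0]*.01*t),2,(0,0,255) if t%5 else (255,0,0),-1)
    cv2.imwrite(f"pics/{tag}{n}.png",g[:600,:800])
if __name__=="__main__": run(sys.argv[1])
E
python3 axo.py o
```

```text
[ 0.53767192 -0.23621752  0.21425471] 0.0007709088490790895 [-0.792  0.246  1.762  0.553  0.894  0.837]
```

View pics/os.png

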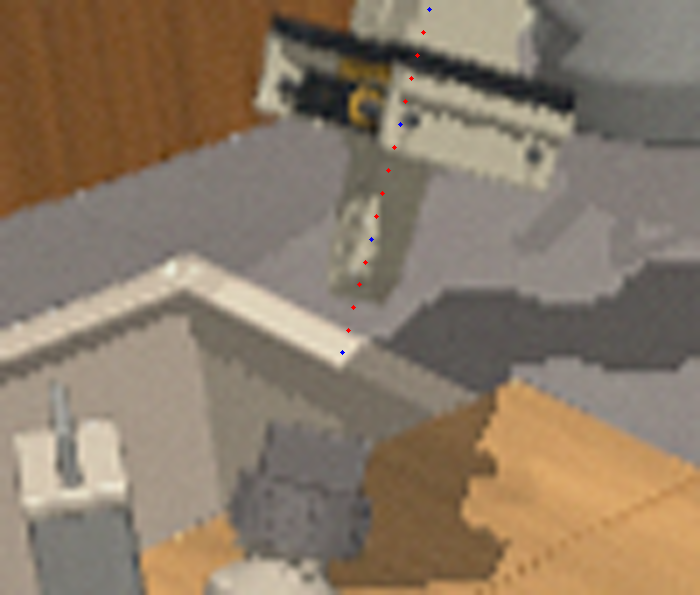

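View pics/ot.png

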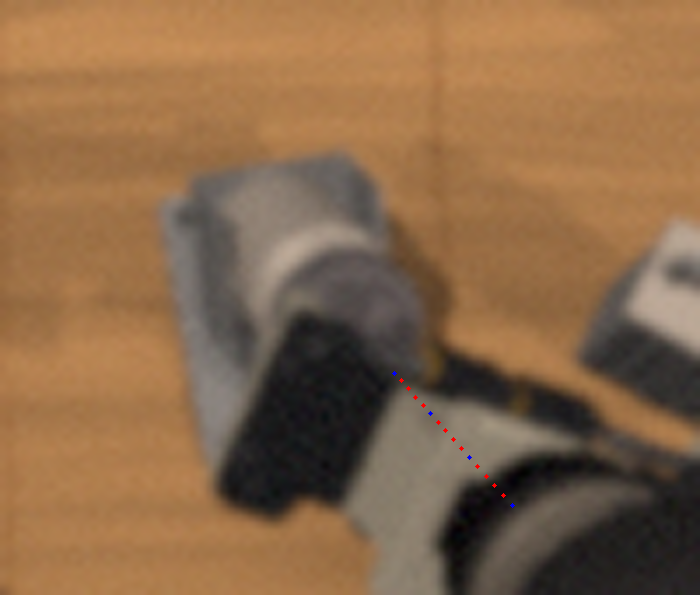

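Run:
```python
from h import *
P=np.array([.5561,-.2319,.1848]);a,wx,wy,u,v=axis(np.radians(9.5))
M=np.c_[-a,np.cross(-wy,-a),-wy];rel(P-.022*a,M)
```

```text
rot [-0.04 -0.05  0.04] shift cm [ 5.7   0.08 -0.18]
```

Emit:
jog_arm:
  plan: [0, 0, 0, 0, 0, 0, 0.3, 0, 0, 0, 0, 0, 0, 0.3, 0, 0, 0, 0, 0, 0, 0.3, 0, 0, 0, 1, 0, 0, 0.3, 0, 0, 0, 3, 0, 0, 0.3, 0, 0, 0, 5, 0, 0, 0.3, 0, 0, 0, 5.5, 0, 0, 0.3, 0, 0, 0, 5.5, 0, 0, 0.3, 0, 0, 0, 5.5, 0, 0, 0.3]

```text
time: 4.35
tool_pos: [0.5649, -0.232, 0.1675]
tool_rot: [2.095, 1.047, 0.166]
contact_force: [0.7, 0.3, 0.8]
opening: 0.059
```

```bash
python3 axo.py p
python3 - <<'E'
from h import *
P=np.array([.5561,-.2319,.1848]);a,wx,wy,u,v=axis(np.radians(9.5))
M=np.c_[-a,np.cross(-wy,-a),-wy];rel(P-.022*a,M)
E
```

```text
[ 0.56489309 -0.23223289  0.16799133] 0.05982875754990633 [-0.744  0.336  1.78   0.597  0.779  0.805]
rot [-0.01 -0.   -0.08] shift cm [ 0.31 -0.01 -0.2 ]
```

View pics/ps.png

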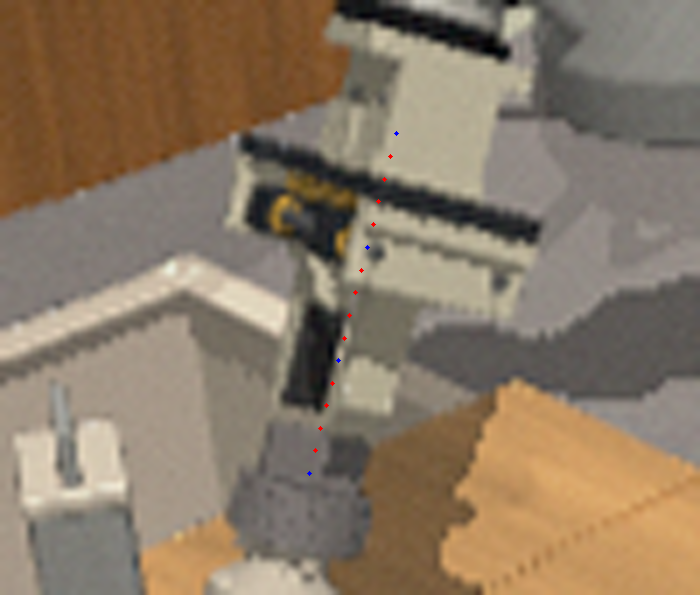

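View pics/pt.png

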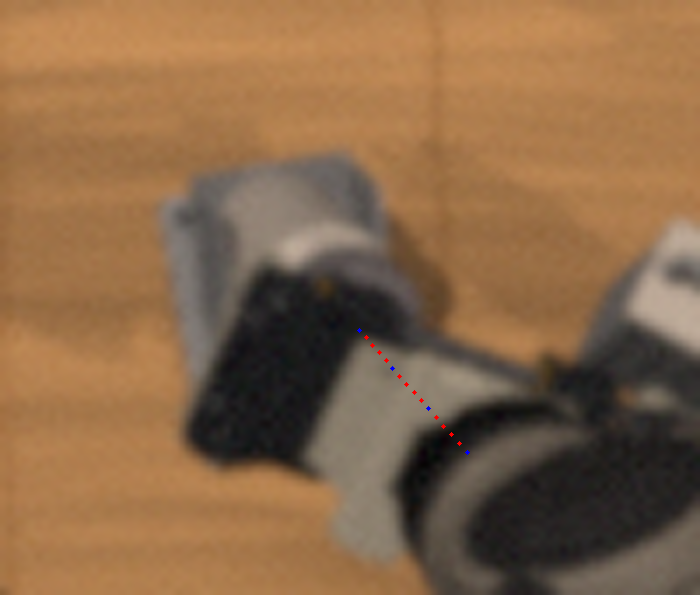

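Emit:
jog_arm:
  plan: [0, 0, 0, 0.3, 0, -0.2, 0.3, 0, 0, 0, 0.7, 0, -0.2, 0.3, 0, 0, 0, 0.7, 0, -0.2, 0.3]

```text
time: 4.75
tool_pos: [0.5688, -0.2292, 0.1612]
tool_rot: [2.096, 1.047, 0.167]
contact_force: [-0.7, 0.0, 0.4]
opening: 0.0594
```

Emit:
jog_arm:
  plan: [0, 0, 0, 0.3, 0, 0, 0.3, 0, 0, 0, 0.6, 0, 0, 0.3, 0, 0, 0, 0.9, 0, 0, 0.3, 0, 0, 0, 0.9, 0, 0, 0.3]

```text
time: 5.15
tool_pos: [0.5732, -0.2285, 0.1532]
tool_rot: [2.097, 1.047, 0.168]
contact_force: [-0.4, 0.5, 1.1]
opening: 0.0597
```

```bash
python3 axo.py q
```

```text
[ 0.57322822 -0.22857449  0.15358163] 0.05974887151923596 [-0.727  0.363  1.783  0.612  0.746  0.798]
```

View pics/qs.png

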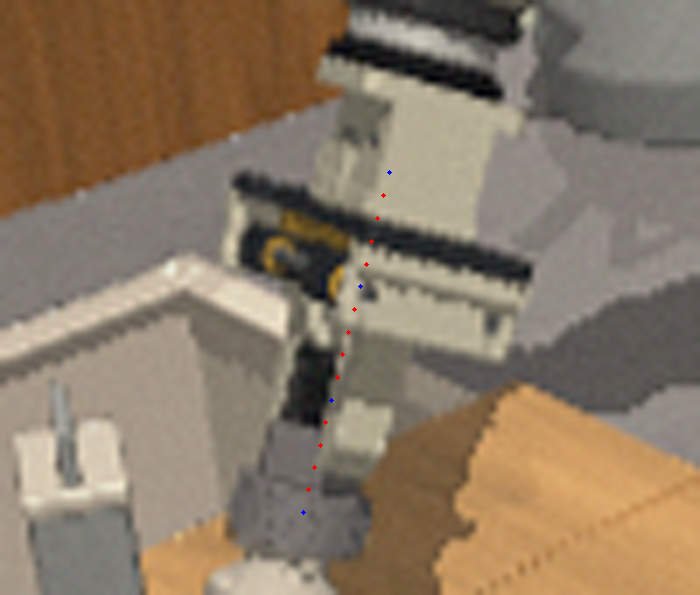

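Emit:
jog_arm:
  plan: [0, 0, 0, 0.4, 0, 0, 0.3, 0, 0, 0, 0.8, 0, 0, 0.3, 0, 0, 0, 0.8, 0, 0, 0.3, 0, 0, 0, 0.8, 0, 0, -1, 0, 0, 0, 0.8, 0, 0, -1, 0, 0, 0, 0.8, 0, 0, -1, 0, 0, 0, 0.8, 0, 0, -1, 0, 0, 0, 0.8, 0, 0, -1]
  newtons: 4

```text
time: 6.05
tool_pos: [0.5772, -0.2281, 0.1469]
tool_rot: [2.095, 1.047, 0.166]
contact_force: [0.2, -0.1, 0.3]
opening: 0.0241
```

```bash
python3 axo.py r;python3 - <<'E'
from h import *
s=observe();M=Rt(s["tool_rot"]).as_matrix();print(M.T@s["contact_force"],s["opening"])
E
```

```text
[ 0.57719771 -0.2280441   0.14691196] 0.01609235233383404 [-0.72   0.377  1.784  0.62   0.731  0.792]
[ 0.00773772  0.58341802 -0.14665918] 0.01609235233383404
```

View pics/rs.png

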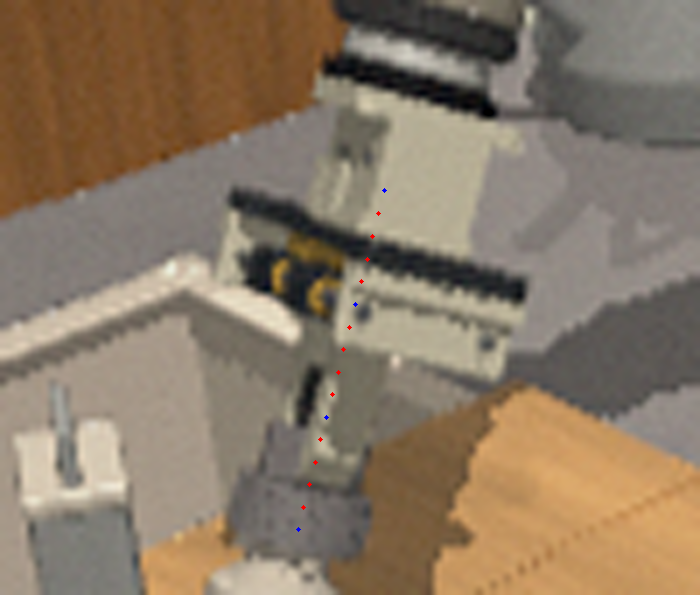

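Emit:
jog_arm:
  plan: [0, 0, 0, 0, 0, 0, -1, 0, 0, 0, 0, 0, 0, -1, 0, 0, 0, 0, 0, 0, -1]

```text
time: 6.45
tool_pos: [0.5772, -0.2281, 0.1469]
tool_rot: [2.095, 1.047, 0.166]
contact_force: [-0.2, -0.9, -0.3]
opening: 0.012
```

```bash
cat > f.py <<'E'
from h import *
s=observe();M=Rt(s["tool_rot"]).as_matrix();print("t",s["time"],"Ftool",(M.T@s["contact_force"]).round(2),"Mtool",(M.T@s["torque"]).round(3),"open",s["opening"],"p",s["tool_pos"].round(4),"q",s["qpos"].round(2))
E
python3 f.py
```

```text
t 6.45 Ftool [ 0.1  -0.02  0.94] Mtool [ 0.103 -0.255 -0.281] open 0.012006406750166971 p [ 0.5772 -0.2281  0.1469] q [-0.72  0.38  1.78  0.62  0.73  0.79]
```

Emit:
jog_arm:
  plan: [0, 0, 0, 0, 0, 0, -1, 0, 0, 0, 0, 0, 0, -1, 0, 0, 0, 0.2, 0, 0, -1, 0, 0, 0, 0.4, 0, 0, -1, 0, 0, 0, 0.6, 0, 0, -1, 0, 0, 0, 0.6, 0, 0, -1, 0, 0, 0, 0.6, 0, 0, -1]
  newtons: 40

```text
time: 7.15
tool_pos: [0.5802, -0.2277, 0.1418]
tool_rot: [2.095, 1.047, 0.166]
contact_force: [-5.6, -1.0, 5.2]
opening: 0.0117
```

```bash
python3 f.py
```

```text
t 7.15 Ftool [-7.31 -1.96  1.2 ] Mtool [ 0.079 -0.295 -0.618] open 0.011679742545530235 p [ 0.5802 -0.2277  0.1418] q [-0.72  0.39  1.78  0.63  0.72  0.79]
```

Emit:
jog_arm:
  plan: [0, 0, 0, 0.1, 0, 0, -1, 0, 0, 0, 0.15, 0, 0, -1, 0, 0, 0, 0.15, 0, 0, -1]

```text
time: 7.45
tool_pos: [0.5809, -0.2275, 0.1405]
tool_rot: [2.095, 1.047, 0.166]
contact_force: [-5.7, -0.6, 6.4]
opening: 0.0118
```

```bash
python3 f.py
```

```text
t 7.45 Ftool [-8.41 -1.7   0.54] Mtool [-0.013 -0.324 -0.647] open 0.011801240222961177 p [ 0.5809 -0.2275  0.1405] q [-0.71  0.39  1.78  0.63  0.72  0.79]
```

Emit:
jog_arm:
  plan: [-5, 0, 0, 0, 0, 0, -1, -10, 0, 0, 0, 0, 0, -1, -15, 0, 0, 0, 0, 0, -1, -15, 0, 0, 0, 0, 0, -1]

```text
time: 7.85
tool_pos: [0.5813, -0.2278, 0.1411]
tool_rot: [1.829, 1.046, 0.164]
contact_force: [-4.8, -0.9, 7.3]
opening: 0.0116
```

```bash
python3 f.py
```

```text
t 7.85 Ftool [-8.77 -0.54  0.29] Mtool [ 0.017 -0.071 -0.428] open 0.011601154153869983 p [ 0.5813 -0.2278  0.1411] q [-0.71  0.39  1.78  0.63  0.72  0.52]
```

Emit:
jog_arm:
  plan: [-6, 0, 0, 0, 0, 0, -1, -12, 0, 0, 0, 0, 0, -1, -18, 0, 0, 0, 0, 0, -1, -24, 0, 0, 0, 0, 0, -1, -24, 0, 0, 0, 0, 0, -1]

```text
time: 8.35
tool_pos: [0.5814, -0.2278, 0.1411]
tool_rot: [1.41, 1.046, 0.164]
contact_force: [-4.0, -0.6, 5.9]
opening: 0.0117
```

```bash
python3 f.py
```

```text
t 8.35 Ftool [-7.2  -0.54 -0.13] Mtool [ 0.001  0.114 -0.375] open 0.0116747567721924 p [ 0.5814 -0.2278  0.1411] q [-0.71  0.39  1.78  0.63  0.72  0.1 ]
```

Emit:
jog_arm:
  plan: [-6, 0, 0, 0, 0, 0, -1, -12, 0, 0, 0, 0, 0, -1, -18, 0, 0, 0, 0, 0, -1, -18, 0, 0, 0, 0, 0, -1]

```text
time: 8.75
tool_pos: [0.5814, -0.2278, 0.1411]
tool_rot: [1.095, 1.046, 0.164]
contact_force: [-3.4, -0.1, 6.9]
opening: 0.0115
```

```bash
python3 f.py; python3 axo.py s
```

```text
t 8.75 Ftool [-7.66  0.67 -0.21] Mtool [ 0.002  0.163 -0.35 ] open 0.011497981619189883 p [ 0.5814 -0.2278  0.1411] q [-0.71  0.39  1.78  0.63  0.72 -0.21]
[ 0.58136467 -0.22781543  0.14112146] 0.011595349487855362 [-0.714  0.39   1.783  0.628  0.716 -0.209]
```

View pics/ss.png

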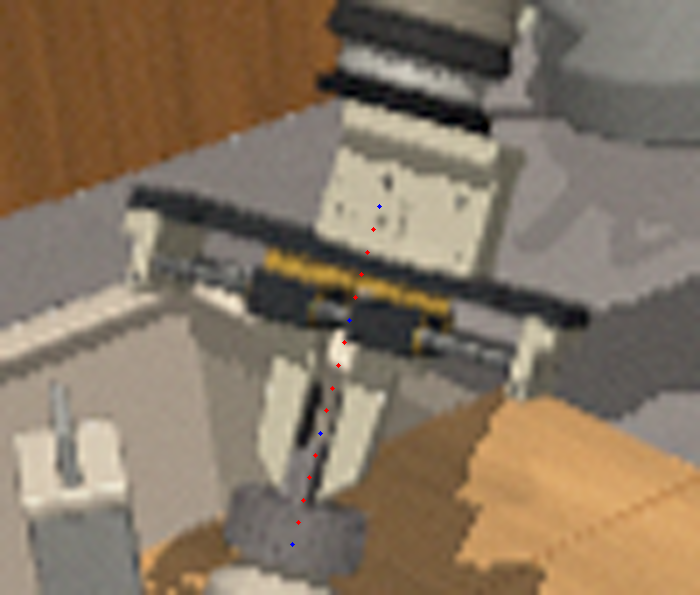

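Emit:
jog_arm:
  plan: [0, 0, 0, -0.4, 0, 0, -1, 0, 0, 0, -0.8, 0, 0, -1, 0, 0, 0, -1.2, 0, 0, -1, 0, 0, 0, -1.6, 0, 0, -1, 0, 0, 0, -1.6, 0, 0, -1]

```text
time: 9.35
tool_pos: [0.5728, -0.2286, 0.1542]
tool_rot: [1.101, 1.047, 0.167]
contact_force: [-0.5, 0.2, -0.2]
opening: 0.0115
```

```bash
python3 f.py
```

```text
t 9.35 Ftool [-0.02 -0.27 -0.48] Mtool [ 0.008  0.097 -0.373] open 0.011543564632619121 p [ 0.5728 -0.2286  0.1542] q [-0.73  0.36  1.78  0.61  0.75 -0.2 ]
```

Free. I'll draw it the rest of the way out along the axis.

Emit:
jog_arm:
  plan: [0, 0, 0, -1.5, 0, 0, -1, 0, 0, 0, -3, 0, 0, -1, 0, 0, 0, -4.5, 0, 0, -1, 0, 0, 0, -6, 0, 0, -1, 0, 0, 0, -7.5, 0, 0, -1, 0, 0, 0, -9, 0, 0, -1, 0, 0, 0, -10.5, 0, 0, -1, 0, 0, 0, -10.5, 0, 0, -1, 0, 0, 0, -10.5, 0, 0, -1]

```text
time: 10.25
tool_pos: [0.521, -0.2375, 0.2453]
tool_rot: [1.1, 1.047, 0.165]
contact_force: [0.2, -0.1, -1.1]
opening: 0.0117
```

```bash
python3 f.py
python3 - <<'E'
from axo import *
run("u",(310,410,110,195),(150,260,80,165))
E
```

```text
t 10.25 Ftool [ 1.05 -0.42 -0.02] Mtool [ 0.037  0.094 -0.346] open 0.011658517794988166 p [ 0.521  -0.2375  0.2453] q [-0.82  0.19  1.74  0.53  0.97 -0.14]
[ 0.52100729 -0.23712727  0.24443604] 0.011927246405708462 [-0.82   0.192  1.743  0.53   0.97  -0.139]
```

View pics/us.png

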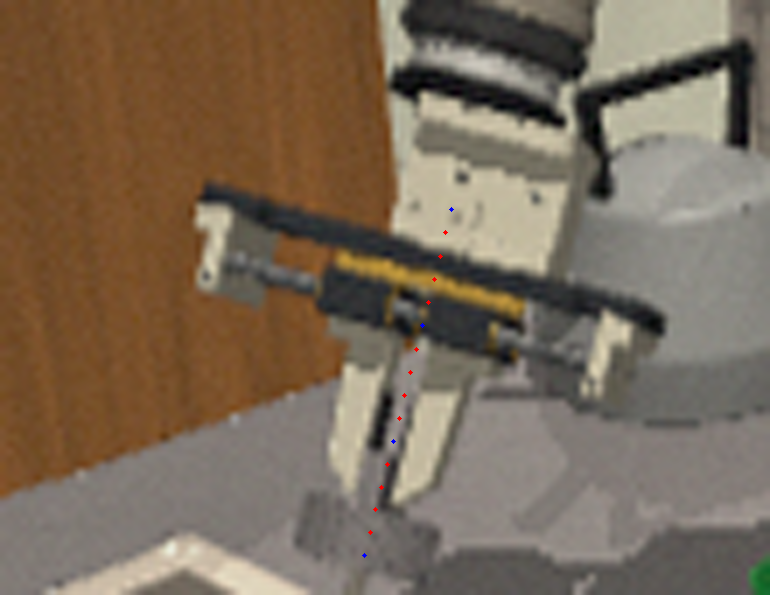

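```bash
cat >> h.py <<'E'
def Mdown(zyaw):
    z=np.array([np.cos(zyaw),np.sin(zyaw),0]);x=np.array([0,0,-1.]);return np.c_[x,np.cross(z,x),z]
E
python3 - <<'E'
from h import *
s=observe();M=Rt(s["tool_rot"]).as_matrix();y=np.arctan2(M[1,2],M[0,2]);print(np.degrees(y),M.round(3))
rel((.52,-.237,.28),Mdown(y))
rel((.52,-.237,.28),Mdown(y+.3))
E
```

```text
-56.70099223361243 [[ 0.493  0.686  0.535]
 [ 0.084  0.574 -0.814]
 [-0.866  0.446  0.225]]
rot [  3.1   12.79 -27.12] shift cm [-3.13  1.52  0.74]
rot [-13.7   16.73 -24.96] shift cm [-3.13  1.52  0.74]
```

Emit:
jog_arm:
  plan: [0.8, 3.2, -6.8, -2, 1, 0.4, -1, 1.6, 6.4, -13.6, -3.1, 1.5, 0.7, -1, 2.4, 9.6, -20.4, -3.1, 1.5, 0.7, -1, 3.1, 12.8, -27.1, -3.1, 1.5, 0.7, -1, 3.1, 12.8, -27.1, -3.1, 1.5, 0.7, -1, 3.1, 12.8, -27.1, -3.1, 1.5, 0.7, -1]
  newtons: 50

```text
time: 10.95
tool_pos: [0.5204, -0.2363, 0.2785]
tool_rot: [2.116, 1.569, 1.128]
contact_force: [-0.9, -0.2, -0.4]
opening: 0.0117
```

```bash
python3 f.py
python3 - <<'E'
from h import *
s=observe();M=Rt(s["tool_rot"]).as_matrix();y=np.arctan2(M[1,2],M[0,2])
rel((.537,.2735,.25),Mdown(y))
from axo import *
run("v",(310,410,110,195),(150,260,90,175))
E
```

```text
t 10.95 Ftool [ 0.39 -0.89 -0.35] Mtool [-0.013 -0.032  0.023] open 0.011721060545006842 p [ 0.5204 -0.2363  0.2785] q [-0.56  0.39  1.25  0.    1.51  0.43]
rot [-0.   -0.06 -0.09] shift cm [  2.94  29.46 -41.63]
[ 0.51928113 -0.23694204  0.27969091] 0.011847832968198321 [-0.563  0.383  1.25   0.002  1.507  0.426]
```

View pics/vs.png

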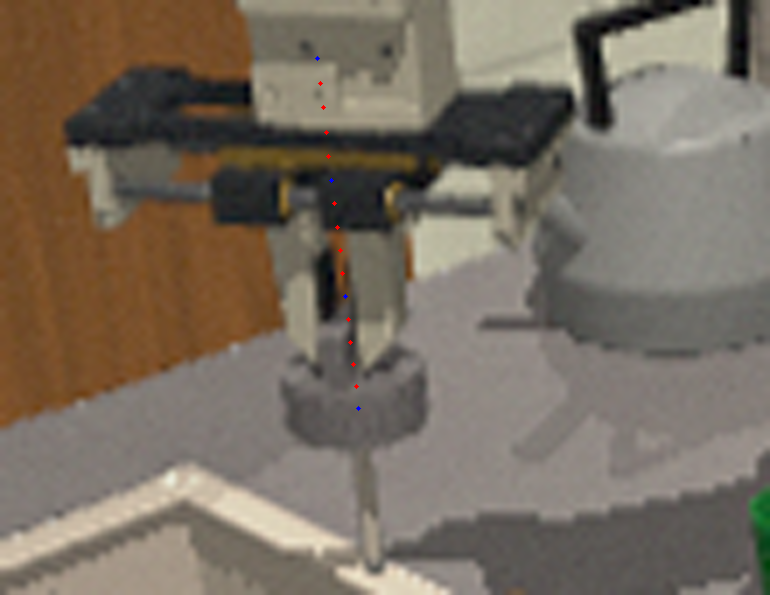

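Emit:
jog_arm:
  plan: [0, 0, 0, 0, 1.5, -2, -1, 0, 0, 0, 0, 4, -5.7, -1, 0, 0, 0, 0, 6.7, -9.4, -1, 0, 0, 0, 0, 9.4, -13.2, -1, 0, 0, 0, 0, 12.1, -17, -1, 0, 0, 0, 0, 14.8, -20.8, -1, 0, 0, 0, 0, 17.5, -24.6, -1, 0, 0, 0, 0, 20.2, -28.4, -1, 0, 0, 0, 0, 22.9, -32.3, -1, 0, 0, 0, 1, 25.6, -36.1, -1]

```text
time: 12.05
tool_pos: [0.5357, 0.2063, 0.272]
tool_rot: [1.307, 1.565, 0.316]
contact_force: [1.7, -0.7, -0.0]
opening: 0.0111
```

Emit:
jog_arm:
  plan: [0, 0, 0, 1, 2, -3, -1, 0, 0, 0, 2, 3.9, -5.5, -1, 0, 0, 0, 2, 3.9, -5.5, -1, 0, 0, 0, 2, 3.9, -5.5, -1]

```text
time: 12.45
tool_pos: [0.5377, 0.272, 0.2501]
tool_rot: [0.919, 1.57, -0.07]
contact_force: [-0.3, -1.0, -0.4]
opening: 0.0116
```

```bash
python3 f.py
cat > nib.py <<'E'
from h import *
import sys
tag=sys.argv[1]
T=cam("top");S=cam("scene");s=observe();M=Rt(s["tool_rot"]).as_matrix();p=s["tool_pos"]
n=p+M[:,0]*.072;print("nib pred",n,s["tool_pos"])
for c,b,nm in((T,(165,245,125,205),"t"),(S,(270,360,215,300),"s")):
    g=cv2.resize(np.ascontiguousarray(c["image"][b[2]:b[3],b[0]:b[1],::-1]),None,fx=7,fy=7,interpolation=cv2.INTER_CUBIC)
    def q(x): u=proj(c,x);return (int((u[0]-b[0]+.5)*7),int((u[1]-b[2]+.5)*7))
    cv2.circle(g,q(n),3,(0,0,255),1);cv2.circle(g,q([n[0],n[1],.078]),3,(255,0,0),1)
    cv2.imwrite(f"pics/{tag}{nm}.png",g)
E
python3 nib.py w
```

```text
t 12.45 Ftool [ 0.35 -0.76  0.68] Mtool [ 0.02   0.006 -0.017] open 0.011631775227912262 p [0.5377 0.272  0.2501] q [ 0.34  0.46  1.21 -0.    1.47  1.33]
nib pred [0.53848731 0.27111533 0.17887804] [0.53832847 0.27111097 0.25087786]
```

View pics/ws.png

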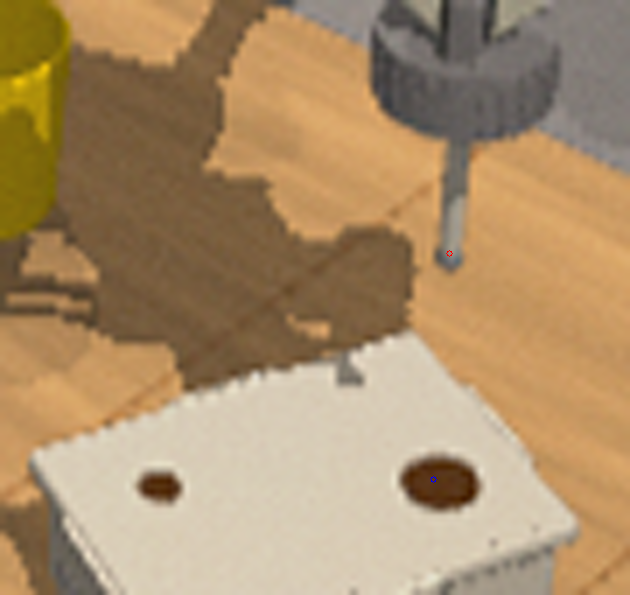

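View pics/wt.png

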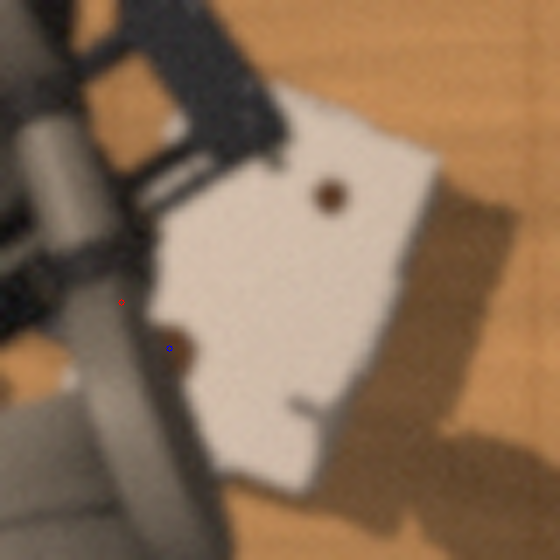

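Run:
```python
from h import *
s=observe();M=Rt(s["tool_rot"]).as_matrix();y=np.arctan2(M[1,2],M[0,2])
rel((.5365,.2735,.170),Mdown(y))
```

```text
rot [ 0.    0.07 -0.11] shift cm [ 8.09 -0.04 -0.31]
```

Emit:
jog_arm:
  plan: [0, 0, 0, 2, 0, -0.3, -1, 0, 0, 0, 5, 0, -0.3, -1, 0, 0, 0, 7, 0, -0.3, -1, 0, 0, 0, 8.2, 0, -0.3, -1, 0, 0, 0, 8.2, 0, -0.3, -1, 0, 0, 0, 8.2, 0, -0.3, -1]

```text
time: 13.15
tool_pos: [0.5373, 0.2746, 0.1693]
tool_rot: [1.093, 1.568, 0.103]
contact_force: [0.9, 0.1, -0.2]
opening: 0.0113
```

```bash
python3 f.py; python3 nib.py x
```

```text
t 13.15 Ftool [0.19 0.78 0.4 ] Mtool [-0.033  0.015  0.022] open 0.011338115827028903 p [0.5373 0.2746 0.1693] q [ 0.35  0.51  1.35 -0.    1.28  1.34]
nib pred [0.53776167 0.2751147  0.09765149] [0.53749556 0.27507011 0.16965099]
```

View pics/xs.png

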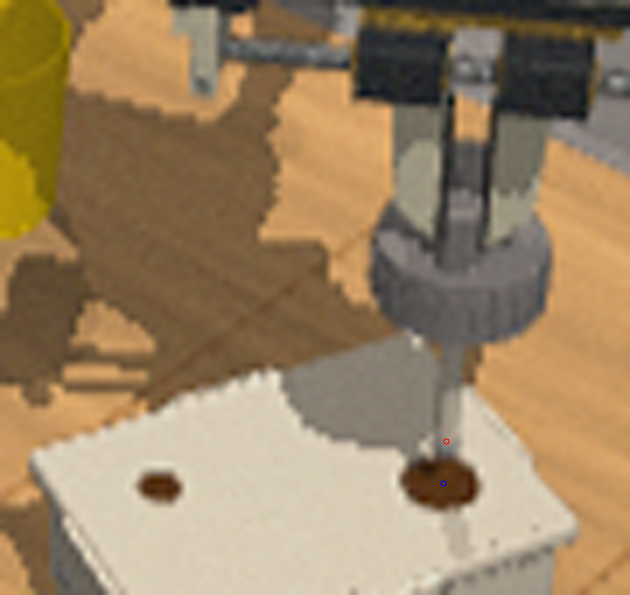

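Emit:
jog_arm:
  plan: [0, 0, 0, 0.5, 0, 0, -1, 0, 0, 0, 1.1, 0, 0, -1, 0, 0, 0, 1.4, 0, 0, -1, 0, 0, 0, 1.4, 0, 0, -1]

```text
time: 13.65
tool_pos: [0.5364, 0.275, 0.1535]
tool_rot: [-0.232, 1.57, -1.222]
contact_force: [-0.7, 0.6, 0.6]
opening: 0.0118
```

```bash
python3 f.py
```

```text
t 13.65 Ftool [-0.65 -0.24 -0.93] Mtool [-0.001  0.032 -0.045] open 0.011780851697970584 p [0.5364 0.275  0.1535] q [ 0.35  0.52  1.37 -0.    1.25  1.34]
```

Emit:
jog_arm:
  plan: [0, 0, 0, 0.3, 0, 0, -1, 0, 0, 0, 0.3, 0, 0, -1]

```text
time: 13.85
tool_pos: [0.5366, 0.2751, 0.1509]
tool_rot: [0.577, 1.57, -0.412]
contact_force: [-0.4, -0.3, 1.1]
opening: 0.0116
```

```bash
python3 f.py;python3 nib.py y
```

```text
t 13.85 Ftool [-1.13 -0.51  0.08] Mtool [ 0.035 -0.019 -0.001] open 0.01163766705359158 p [0.5366 0.2751 0.1509] q [ 0.35  0.53  1.38 -0.    1.24  1.34]
nib pred [0.53677344 0.27507917 0.07920299] [0.53668458 0.27510015 0.15120293]
```

View pics/ys.png

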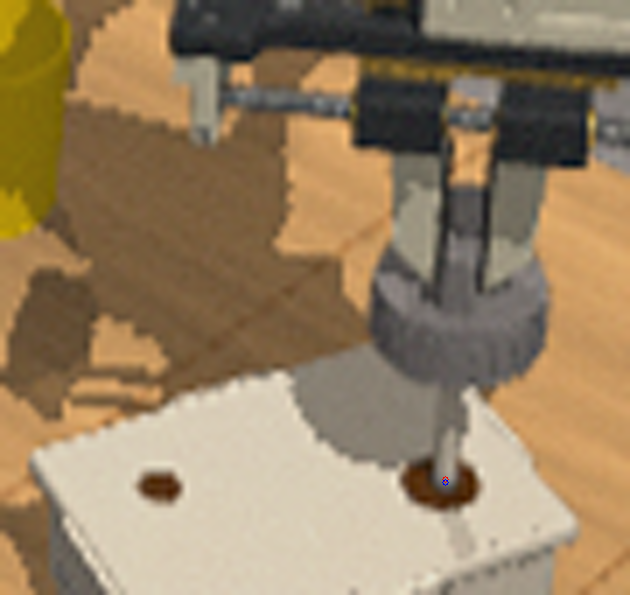

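Emit:
jog_arm:
  plan: [0, 0, 0, 0.2, 0, 0, -1, 0, 0, 0, 0.2, 0, 0, -1]

```text
time: 14.15
tool_pos: [0.5366, 0.2751, 0.149]
tool_rot: [0.705, 1.57, -0.285]
contact_force: [0.4, 0.9, 1.7]
opening: 0.0118
```

```bash
for i in 1 2 3; do python3 f.py; python3 -c "
from h import *
cam('top')"; done
```

```text
t 14.15 Ftool [-1.68  0.85 -0.57] Mtool [-0.046  0.045 -0.047] open 0.011788515927505617 p [0.5366 0.2751 0.149 ] q [ 0.35  0.53  1.38 -0.    1.23  1.34]
t 14.2 Ftool [-1.74 -0.2   0.41] Mtool [-0.027  0.032 -0.086] open 0.011641702542463012 p [0.5367 0.2751 0.1491] q [ 0.35  0.53  1.38 -0.    1.23  1.34]
t 14.25 Ftool [-2.04 -0.64 -1.07] Mtool [-0.017  0.066 -0.091] open 0.011500779397950729 p [0.5367 0.2751 0.1492] q [ 0.35  0.53  1.38 -0.    1.23  1.34]
```

Emit:
jog_arm:
  plan: [0, 0, 0, 0, 0, 0, -1, 0, 0, 0, 0, 0, 0, -1, 0, 0, 0, 0, 0, 0, -1, 0, 0, 0, 0, 0, 0, -1, 0, 0, 0, -1, 0, 0, -1, 0, 0, 0, -3, 0, 0, -1, 0, 0, 0, -3, 0, 0, -1, 0, 0, 0, -3, 0, 0, -1]

```text
time: 15.1
tool_pos: [0.5366, 0.2751, 0.1791]
tool_rot: [0.841, 1.569, -0.148]
contact_force: [0.0, 0.8, -1.9]
opening: 0.0117
```

```bash
python3 f.py
python3 - <<'E'
from h import *
s=observe();M=Rt(s["tool_rot"]).as_matrix();y=np.arctan2(M[1,2],M[0,2])
# in ys.png nib ~ +6 px right of stain; small stain target
rel((.6045,.2035,s["tool_pos"][2]),Mdown(y))
E
```

```text
t 15.1 Ftool [ 1.86  0.48 -0.68] Mtool [-0.021  0.007 -0.042] open 0.011655566240914444 p [0.5366 0.2751 0.1791] q [ 0.35  0.5   1.33 -0.    1.3   1.34]
rot [ 0.    0.06 -0.07] shift cm [0.01 1.74 9.71]
```

Emit:
jog_arm:
  plan: [0, 0, 0, 0, 0.5, 3, -1, 0, 0, 0, 0, 1.3, 7, -1, 0, 0, 0, 0, 1.75, 9.8, -1, 0, 0, 0, 1.4, 1.75, 9.8, -1, 0, 0, 0, 1.4, 1.75, 9.8, -1, 0, 0, 0, 1.4, 1.75, 9.8, -1]

```text
time: 15.7
tool_pos: [0.6042, 0.2028, 0.1641]
tool_rot: [-1.675, 1.569, -2.664]
contact_force: [-0.6, 0.6, -0.7]
opening: 0.0114
```

```bash
python3 f.py;python3 nib.py z;  python3 - <<'E'
from h import *
s=observe();M=Rt(s["tool_rot"]).as_matrix();y=np.arctan2(M[1,2],M[0,2])
rel((.605,.203,.149),Mdown(y))
E
```

```text
t 15.7 Ftool [ 0.67 -0.18 -0.81] Mtool [-0.017  0.026 -0.024] open 0.011381488299802655 p [0.6042 0.2028 0.1641] q [ 0.2   0.58  1.24 -0.    1.32  1.19]
nib pred [0.60474323 0.2033462  0.09334768] [0.60467653 0.20337147 0.16534765]
rot [ 0.    0.05 -0.03] shift cm [1.63 0.01 0.05]
```

View pics/zs.png

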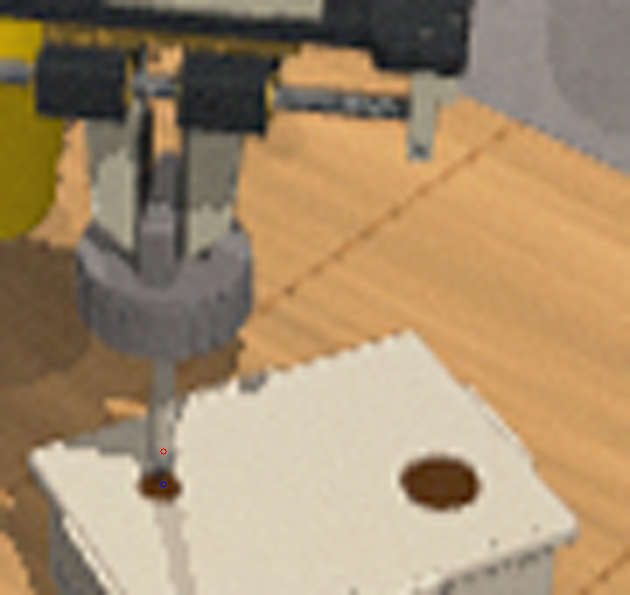

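Emit:
jog_arm:
  plan: [0, 0, 0, 0.5, 0, 0, -1, 0, 0, 0, 1, 0, 0, -1, 0, 0, 0, 1.3, 0, 0, -1, 0, 0, 0, 1.6, 0, 0, -1, 0, 0, 0, 1.6, 0, 0, -1]

```text
time: 16.3
tool_pos: [0.605, 0.203, 0.149]
tool_rot: [0.889, 1.57, -0.101]
contact_force: [0.2, 1.8, 1.7]
opening: 0.0112
```

```bash
python3 f.py;python3 nib.py A;python3 f.py
```

```text
t 16.3 Ftool [-1.75  1.15 -1.44] Mtool [0.001 0.185 0.043] open 0.011173226425921196 p [0.605 0.203 0.149] q [ 0.2   0.59  1.27 -0.    1.28  1.19]
nib pred [0.60517089 0.20291657 0.07742627] [0.60507956 0.20292052 0.14942621]
t 16.4 Ftool [-2.08 -0.28 -1.68] Mtool [0.03  0.261 0.016] open 0.011554161099024877 p [0.6051 0.2029 0.1494] q [ 0.2   0.59  1.26 -0.    1.28  1.19]
```

View pics/As.png

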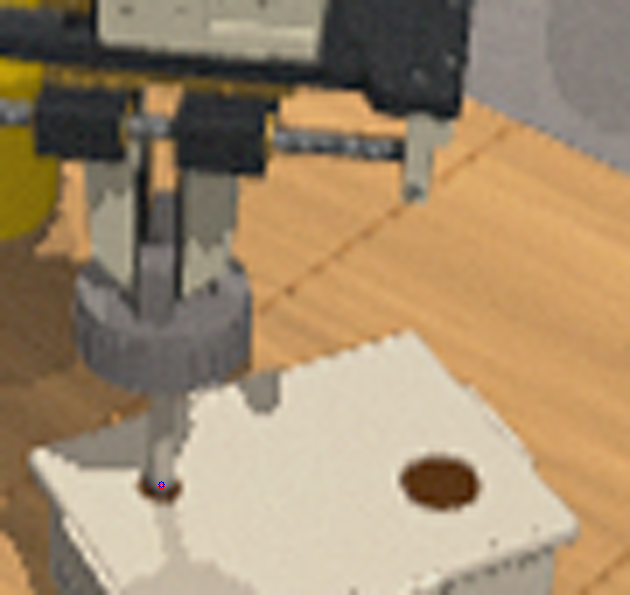

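Emit:
jog_arm:
  plan: [0, 0, 0, 0, 0, 0, -1, 0, 0, 0, 0, 0, 0, -1, 0, 0, 0, 0, 0, 0, -1, 0, 0, 0, 0, 0, 0, -1, 0, 0, 0, -1, 0, 0, -1, 0, 0, 0, -4, 0, 0, -1, 0, 0, 0, -7, 0, 0, -1, 0, 0, 0, -7.5, 0, 0, -1, 0, 0, 0, -7.5, 0, 0, -1]

```text
time: 17.3
tool_pos: [0.6054, 0.2026, 0.2252]
tool_rot: [0.878, 1.568, -0.111]
contact_force: [0.5, -1.0, -1.3]
opening: 0.012
```

```bash
python3 f.py
python3 - <<'E'
from h import *
s=observe();M=Rt(s["tool_rot"]).as_matrix();y=np.arctan2(M[1,2],M[0,2])
rel((.471,-.0215,.222),Mdown(y))
S=cam("scene")
for p in((.471,-.0215,.018),(.471,-.0215,.103)): print(proj(S,p))
E
```

```text
t 17.3 Ftool [ 1.27 -0.17  1.08] Mtool [ 0.001  0.04  -0.025] open 0.011950021561204095 p [0.6054 0.2026 0.2252] q [ 0.2   0.54  1.14 -0.    1.45  1.19]
rot [ 0.    0.12 -0.14] shift cm [  0.28 -23.54  11.36]
(np.float64(266.7234148290893), np.float64(241.6500616059543))
(np.float64(265.9507299357347), np.float64(218.4527142409918))
```

Emit:
jog_arm:
  plan: [0, 0, 0, 0, -3, 1.5, -1, 0, 0, 0, 0, -7, 3.4, -1, 0, 0, 0, 0, -11, 5.3, -1, 0, 0, 0, 0, -15, 7.3, -1, 0, 0, 0, 0, -19, 9.2, -1, 0, 0, 0, 0, -22, 10.6, -1, 0, 0, 0, 0, -23.5, 11.4, -1, 0, 0, 0, 0, -23.5, 11.4, -1, 0, 0, 0, 0, -23.5, 11.4, -1]

```text
time: 18.25
tool_pos: [0.4707, -0.0214, 0.2231]
tool_rot: [-2.501, 1.57, 2.792]
contact_force: [-0.1, 0.4, -0.6]
opening: 0.0115
```

```bash
python3 f.py;cat > tum.py <<'E'
from h import *
import sys
tag=sys.argv[1]
T=cam("top");S=cam("scene");s=observe();M=Rt(s["tool_rot"]).as_matrix();p=s["tool_pos"]
n=p+M[:,0]*.072;print("nib",n)
rel((.471,-.0215,.096),Mdown(np.arctan2(M[1,2],M[0,2])))
for c,b,nm in((T,(250,330,160,230),"t"),(S,(220,310,175,260),"s")):
    g=cv2.resize(np.ascontiguousarray(c["image"][b[2]:b[3],b[0]:b[1],::-1]),None,fx=7,fy=7,interpolation=cv2.INTER_CUBIC)
    def q(x): u=proj(c,x);return (int((u[0]-b[0]+.5)*7),int((u[1]-b[2]+.5)*7))
    cv2.circle(g,q(n),3,(0,0,255),1);cv2.circle(g,q([n[0],n[1],.103]),3,(255,0,0),1)
    cv2.imwrite(f"pics/{tag}{nm}.png",g)
E
python3 tum.py B
```

```text
t 18.25 Ftool [ 0.65  0.15 -0.42] Mtool [ 0.028 -0.021 -0.038] open 0.011525629275561413 p [ 0.4707 -0.0214  0.2231] q [-0.21  0.23  1.63  0.    1.29  0.78]
nib [ 0.47121333 -0.02080435  0.15141778]
rot [ 0.   -0.01  0.  ] shift cm [12.74 -0.06  0.05]
```

View pics/Bs.png

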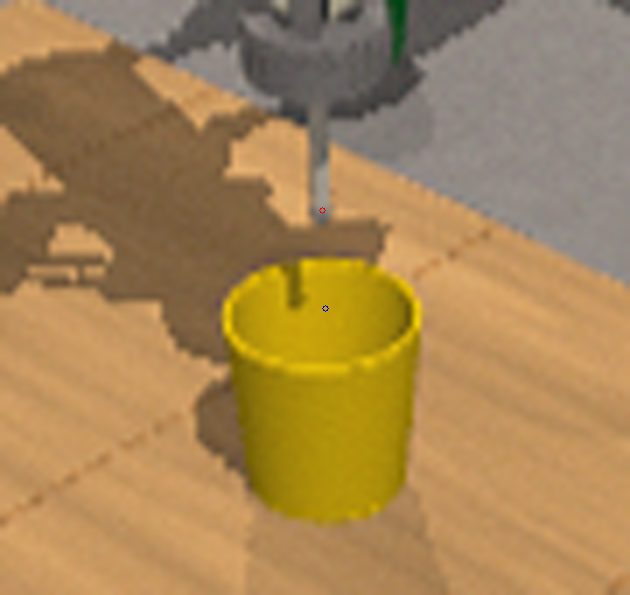

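View pics/Bt.png

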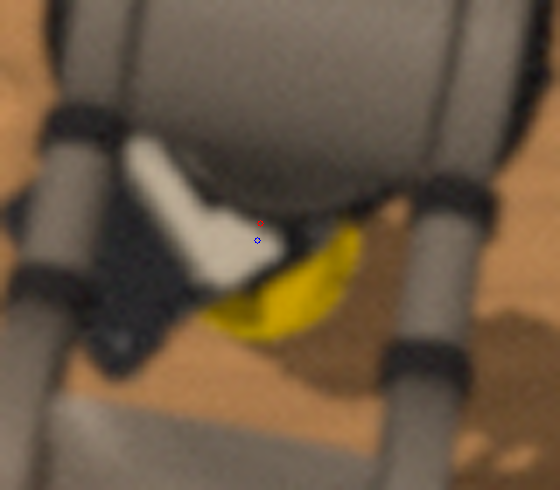

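Emit:
jog_arm:
  plan: [0, 0, 0, 2, 0, 0, -1, 0, 0, 0, 4, 0, 0, -1, 0, 0, 0, 6, 0, 0, -1, 0, 0, 0, 8, 0, 0, -1, 0, 0, 0, 9.5, 0, 0, -1, 0, 0, 0, 10.5, 0, 0, -1, 0, 0, 0, 11, 0, 0, -1, 0, 0, 0, 11, 0, 0, -1]

```text
time: 19.15
tool_pos: [0.4712, -0.0212, 0.1136]
tool_rot: [-0.417, 1.571, -1.406]
contact_force: [-0.1, -1.0, -0.3]
opening: 0.0116
```

```bash
python3 f.py;python3 tum.py C
```

```text
t 19.15 Ftool [ 0.28 -0.64  0.82] Mtool [ 0.018 -0.01   0.022] open 0.01163812469951215 p [ 0.4712 -0.0212  0.1136] q [-0.21  0.34  1.8  -0.    1.    0.78]
nib [ 0.47184576 -0.02151046  0.04257185]
rot [ 0.    0.09 -0.07] shift cm [ 1.86 -0.06 -0.04]
```

View pics/Cs.png

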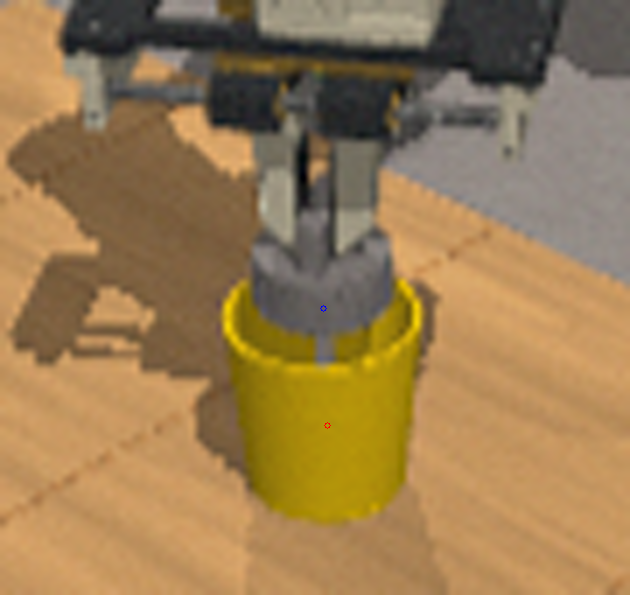

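Cap is centred in the mouth. I'll lower it to the floor with a light touch.

Emit:
jog_arm:
  plan: [0, 0, 0, 0.5, 0, 0, -1, 0, 0, 0, 1, 0, 0, -1, 0, 0, 0, 1.4, 0, 0, -1, 0, 0, 0, 1.6, 0, 0, -1, 0, 0, 0, 1.75, 0, 0, -1, 0, 0, 0, 1.75, 0, 0, -1]

```text
time: 19.85
tool_pos: [0.4713, -0.0216, 0.0966]
tool_rot: [0.602, 1.57, -0.388]
contact_force: [0.1, -0.6, 2.1]
opening: 0.0122
```

```bash
python3 f.py;python3 tum.py D; python3 f.py
```

```text
t 19.85 Ftool [-2.1  -0.22  0.59] Mtool [-0.007  0.068 -0.054] open 0.012207410126041995 p [ 0.4713 -0.0216  0.0966] q [-0.21  0.37  1.82 -0.    0.96  0.78]
nib [ 0.47140394 -0.02162609  0.02474628]
rot [ 0.    0.06 -0.04] shift cm [ 0.07 -0.02 -0.03]
t 19.95 Ftool [-1.   -0.48  0.01] Mtool [-0.026 -0.042 -0.02 ] open 0.011617169828016811 p [ 0.4713 -0.0216  0.0967] q [-0.21  0.37  1.82 -0.    0.96  0.78]
```

View pics/Ds.png

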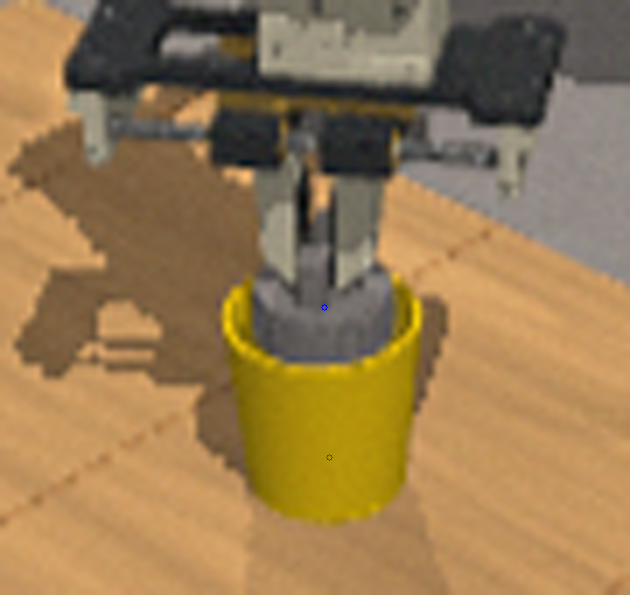

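Emit:
jog_arm:
  plan: [0, 0, 0, 0, 0, 0, -0.6, 0, 0, 0, 0, 0, 0, -0.5, 0, 0, 0, 0, 0, 0, -0.4, 0, 0, 0, 0, 0, 0, -0.3, 0, 0, 0, 0, 0, 0, -0.3]

```text
time: 20.45
tool_pos: [0.4712, -0.0216, 0.0966]
tool_rot: [0.612, 1.57, -0.378]
contact_force: [0.1, -0.1, 0.9]
opening: 0.032
```

```bash
python3 f.py;python3 tum.py E
```

```text
t 20.45 Ftool [-0.87  0.03  0.14] Mtool [-0.009  0.05   0.051] open 0.03200309365119317 p [ 0.4712 -0.0216  0.0966] q [-0.21  0.37  1.82 -0.    0.96  0.78]
nib [ 0.47132956 -0.02159966  0.02459656]
rot [ 0.    0.05 -0.03] shift cm [ 0.06 -0.02 -0.02]
```

View pics/Es.png

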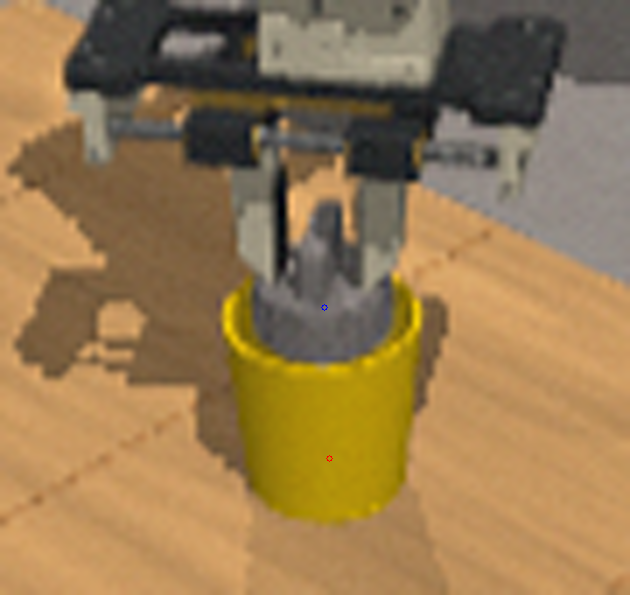

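Released; the cap stands. I'll back straight up slowly, with the wing clear on both sides.

Emit:
jog_arm:
  plan: [0, 0, 0, -0.5, 0, 0, -0.3, 0, 0, 0, -1.5, 0, 0, -0.3, 0, 0, 0, -3, 0, 0, -0.3, 0, 0, 0, -6, 0, 0, -0.3, 0, 0, 0, -10, 0, 0, -0.3, 0, 0, 0, -14, 0, 0, -0.3, 0, 0, 0, -16, 0, 0, -0.3, 0, 0, 0, -16, 0, 0, -0.3, 0, 0, 0, -16, 0, 0, -0.3]

```text
time: 21.45
tool_pos: [0.4709, -0.0215, 0.2569]
tool_rot: [0.639, 1.569, -0.35]
contact_force: [-0.5, 0.2, -0.1]
opening: 0.0322
```

```bash
python3 f.py;python3 tum.py F
python3 - <<'E'
from h import *
c=cam("scene");cv2.imwrite("pics/fin.png",c["image"][:,:,::-1])
E
```

```text
t 21.45 Ftool [ 0.05 -0.32 -0.44] Mtool [-0.052 -0.019  0.032] open 0.032227747528063254 p [ 0.4709 -0.0215  0.2569] q [-0.21  0.2   1.57 -0.    1.37  0.78]
nib [ 0.47026685 -0.02138418  0.18357965]
rot [ 0.   -0.04  0.06] shift cm [15.96  0.06  0.06]
```

View pics/Fs.png

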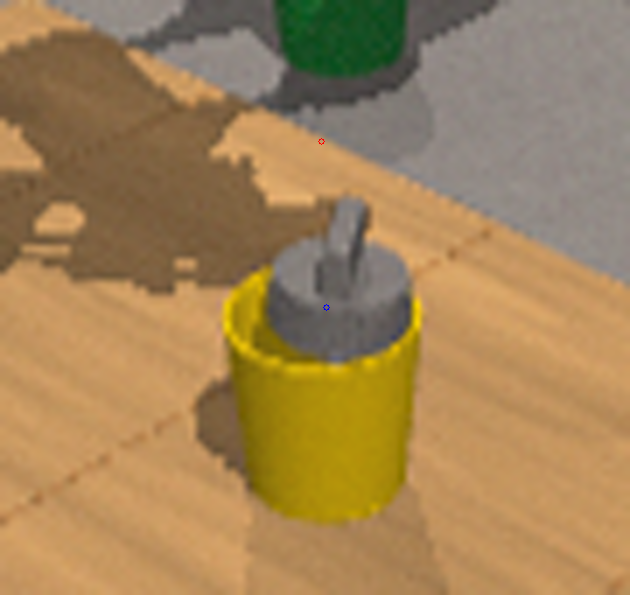

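View pics/fin.png

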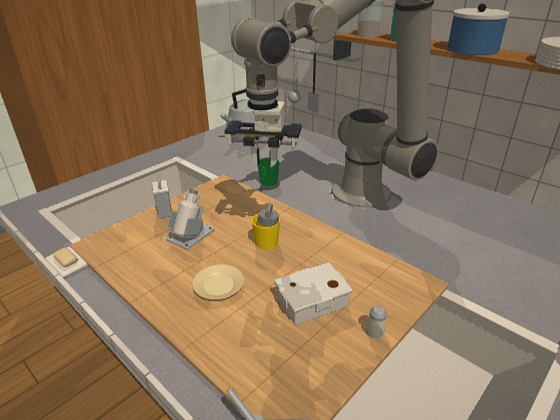

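Emit:
jog_arm:
  plan: [0, 0, 0, 0, 0, 0, -0.3, 0, 0, 0, 0, 0, 0, -0.3, 0, 0, 0, 0, 0, 0, -0.3, 0, 0, 0, 0, 0, 0, -0.3, 0, 0, 0, 0, 0, 0, -0.3]

```text
time: 22.1
tool_pos: [0.4711, -0.0215, 0.2565]
tool_rot: [0.551, 1.57, -0.438]
contact_force: [0.4, -0.1, -0.4]
opening: 0.032
```

Run:
```python
from h import *
a=cv2.imread("pics/fin.png").astype(int);b=cam("scene")["image"][:,:,::-1].astype(int);z=cv2.imread("pics/scene0.png").astype(int)
d=np.abs(a-b).max(2);print("late motion round tumbler",(d[195:260,240:295]>40).sum())
for n,r in(("shaker",(300,340,360,395)),("saucer",(260,302,188,248)),("grater",(176,220,148,174))): print(n,np.median(np.abs(z-b).max(2)[r[0]:r[1],r[2]:r[3]]),(np.abs(z-b).max(2)[r[0]:r[1],r[2]:r[3]]>60).sum())
print(robot.hand_in())
```

```text
late motion round tumbler 2
shaker 13.0 0
saucer 4.0 0
grater 4.0 0
the job is handed in; nothing more can be done
None
```

The job is done and handed in at about 22 s of the 58 s allowed; no verdict is reported.

- **Opening the bottle:** I pressed the cap down about 7 mm (about 8 N), turned it 57° anticlockwise with almost no resisting torque, and drew it about 13 cm straight out along the bottle axis.
- **Dabbing:** The nib went onto the large stain, then the small one. It pressed with about 2 N and stayed on each for over half a second. Pictures taken during contact showed it within the stain both times.
- **Cap in the tumbler:** I set the cap in the yellow tumbler with the nib on the floor and let go. It leans slightly against the wall, which its loose fit allows. The tumbler is upright, and nothing there moved between the last two pictures.
- **Bystanders:** The saucer, salt shaker and grater look unmoved compared with the first picture.

**Checks that disagreed:**
- **Fingertips:** In the scene camera they appeared about 23 mm short of the reported tool position. I went by the pictures and the contact forces, and the grasp landed well centred.
- **Nib:** It appeared about 2 pixels lower than predicted in the scene view. Contact forces matched the expected lid and tumbler-floor heights.
- **Stains:** The two cameras differed by about 3 mm on the stain positions.

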